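# Put the rinse bottles back in the watchmaker's case

## Task

Put the rinsing-solution bottles away for the night: lever the bottle case's flush cover up with the case knife in the slot at its front, swing the cover wide open, stand every amber bottle from the bench upright in a free cell of its own (the one already in the case stays in it), then close the cover fully. Leave the knife lying on its mat, and do not push the other things on the bench about or knock the glass hard against the case.

Things in the scene. Friction and masses are not known exactly. Their poses are not given: they have to be found in the camera images.
- bottle1: a 100 ml amber glass bottle with paper label and black screw cap, standing on the bench at the start (may be absent); straight round body 50 mm diameter up to 60 mm, shoulder, black cap 30 mm diameter from 72 to 94 mm high, 94 mm overall, about 180 g with its weight low in a thick glass foot. Origin: centre of its underside, z up along the bottle.
- bottle2: a 100 ml amber glass bottle with paper label and black screw cap, standing on the bench at the start (may be absent); straight round body 50 mm diameter up to 60 mm, shoulder, black cap 30 mm diameter from 72 to 94 mm high, 94 mm overall, about 180 g with its weight low in a thick glass foot. Origin: centre of its underside, z up along the bottle.
- bottle3: a 100 ml amber glass bottle with paper label and black screw cap, standing on the bench at the start (may be absent); straight round body 50 mm diameter up to 60 mm, shoulder, black cap 30 mm diameter from 72 to 94 mm high, 94 mm overall, about 180 g with its weight low in a thick glass foot. Origin: centre of its underside, z up along the bottle.
- bottle4: a 100 ml amber glass bottle with paper label and black screw cap, standing on the bench at the start (may be absent); straight round body 50 mm diameter up to 60 mm, shoulder, black cap 30 mm diameter from 72 to 94 mm high, 94 mm overall, about 180 g with its weight low in a thick glass foot. Origin: centre of its underside, z up along the bottle.
- bottle5: a 100 ml amber glass bottle with paper label and black screw cap, standing on the bench at the start (may be absent); straight round body 50 mm diameter up to 60 mm, shoulder, black cap 30 mm diameter from 72 to 94 mm high, 94 mm overall, about 180 g with its weight low in a thick glass foot. Origin: centre of its underside, z up along the bottle.
- stock1: the same kind of bottle, but already standing in a cell of the case at the start (exactly one of the three stock bottles is present); it stays there. Origin: centre of its underside.
- stock2: the same kind of bottle, but already standing in a cell of the case at the start (exactly one of the three stock bottles is present); it stays there. Origin: centre of its underside.
- stock3: the same kind of bottle, but already standing in a cell of the case at the start (exactly one of the three stock bottles is present); it stays there. Origin: centre of its underside.
- case: the divided wooden bottle case, fixed to the bench. Base 146 mm deep (its x) by 214 mm wide (its y), 65 mm high, walls 8 mm, floor 8 mm thick. Origin: centre of its underside; its -x side is the front with the blade slot, +x side carries the hinge. Six cells, 62 mm square, centres at x = -34 or +34 mm and y = -68, 0 or +68 mm in its frame; dividers 6 mm thick rise to 45 mm above the bench. A closed cover (lid) makes it 115 mm high.
- case_slot (a point): centre of the blade slot, on the front face of the case: an opening 50 mm wide (case y) and 8 mm high (57 to 65 mm above the bench), through the 8 mm front wall right under the front rim of the cover. The cell behind it (front row, middle) is empty at the start. Axes as case: +x points into the case.
- lid (a joint): angle of the case's hinged cover, rad: 0 closed, stop at 1.75 (leaning a little back). The cover is a wooden shell 50 mm high with walls 8 mm and a 6 mm board on top, 146 mm from hinge to front, 214 mm wide, about 220 g, flush with the base all round and with no handle. The hinge is stiff (friction about 0.24 N m), so the cover stays at any angle; about 3 N at its front rim lifts it.
- lid_hinge (a point): middle of the hinge line, at the top of the rear wall of the base (65 mm above the bench), axis along case y. This frame turns with the cover.
- lid_front (a point): middle of the lower outer edge of the cover's front wall, 146 mm from the hinge; 65 mm above the bench when closed, just over the blade slot. It moves with the cover.
- knife: the case knife, lying on the mat: wooden handle 100 mm long, 16 mm wide, 20 mm high, brass ferrule, then a stiff flat steel blade 65 mm long, 14 mm wide, 2.6 mm thick; 165 mm overall, 70 g. Blade lies flat, 10 mm above the handle's underside. Origin: on the underside, 15 mm behind the handle's blade end (near the balance point); +x towards the blade tip, which is 80 mm ahead; handle butt 85 mm behind.
- knife_tip (a point): end of the knife's blade, in the middle of its thickness.
- mat: the knife's black rubber mat, fixed to the bench, 210 mm (x) by 130 mm (y), 3 mm thick. Origin: centre of its underside.
- tin: not part of the job: low round aluminium tin, 60 mm diameter, 20 mm high. Origin: centre of its underside.
- loupe: not part of the job: black eye loupe standing on its narrow end, 42 mm across, 34 mm high. Origin: centre of its underside.
- holder: not part of the job: brass movement holder with white top, 60 mm diameter, 19 mm high. Origin: centre of its underside.
- dome: not part of the job: glass dust cover on a black base, 90 mm diameter, 57 mm high. Origin: centre of its underside.
- tweezers: not part of the job: steel tweezers lying flat, 135 mm long, 6 mm high. Origin: centre of its underside.
- blower: not part of the job: black rubber hand blower lying down, 100 mm long, 52 mm across. Origin: centre of its underside.

How it is judged:
On the way, in this order (a step that is already met when the one before it is completed fails the run):
1. the cover is levered ajar with the knife (over 0.08 rad, the knife bearing on the case) (value of joint lid above 0.08 rad and contact force between knife and case above 0.3 N), for 0.1 s.
2. the cover stands wide open (over 1.3 rad) (value of joint lid above 1.3 rad), for 0.2 s.
3. every bottle stands upright on the floor of a cell, released, with the cover still open (x of bottle1 in the frame of case between -0.065 and 0.065 m and y of bottle1 in the frame of case between -0.099 and 0.099 m and z of bottle1 in the frame of case between 0 and 0.014 m and angle between each of bottle1, bottle2, bottle3, bottle4, bottle5's own z axis and vertical below 0.12 rad and x of bottle2 in the frame of case between -0.065 and 0.065 m and y of bottle2 in the frame of case between -0.099 and 0.099 m and z of bottle2 in the frame of case between 0 and 0.014 m and x of bottle3 in the frame of case between -0.065 and 0.065 m and y of bottle3 in the frame of case between -0.099 and 0.099 m and z of bottle3 in the frame of case between 0 and 0.014 m and x of bottle4 in the frame of case between -0.065 and 0.065 m and y of bottle4 in the frame of case between -0.099 and 0.099 m and z of bottle4 in the frame of case between 0 and 0.014 m and x of bottle5 in the frame of case between -0.065 and 0.065 m and y of bottle5 in the frame of case between -0.099 and 0.099 m and z of bottle5 in the frame of case between 0 and 0.014 m and value of joint lid above 1 rad and contact force between the fingers and bottle1 below 0.1 N and contact force between the fingers and bottle2 below 0.1 N and contact force between the fingers and bottle3 below 0.1 N and contact force between the fingers and bottle4 below 0.1 N and contact force between the fingers and bottle5 below 0.1 N), for 0.2 s.
4. the cover is closed (value of joint lid below 0.05 rad), for 0.2 s.
At the end, for the whole second after the job is handed in: Cover closed (under 0.05 rad); every bottle, old and new, upright (within 0.12 rad) on the floor of a cell; the knife lying on its mat (its origin over the mat and below 30 mm), at rest (value of joint lid below 0.05 rad and x of bottle1 in the frame of case between -0.065 and 0.065 m and y of bottle1 in the frame of case between -0.099 and 0.099 m and z of bottle1 in the frame of case between 0 and 0.014 m and angle between each of bottle1, bottle2, bottle3, bottle4, bottle5, stock1, stock2, stock3's own z axis and vertical below 0.12 rad and x of bottle2 in the frame of case between -0.065 and 0.065 m and y of bottle2 in the frame of case between -0.099 and 0.099 m and z of bottle2 in the frame of case between 0 and 0.014 m and x of bottle3 in the frame of case between -0.065 and 0.065 m and y of bottle3 in the frame of case between -0.099 and 0.099 m and z of bottle3 in the frame of case between 0 and 0.014 m and x of bottle4 in the frame of case between -0.065 and 0.065 m and y of bottle4 in the frame of case between -0.099 and 0.099 m and z of bottle4 in the frame of case between 0 and 0.014 m and x of bottle5 in the frame of case between -0.065 and 0.065 m and y of bottle5 in the frame of case between -0.099 and 0.099 m and z of bottle5 in the frame of case between 0 and 0.014 m and x of stock1 in the frame of case between -0.065 and 0.065 m and y of stock1 in the frame of case between -0.099 and 0.099 m and z of stock1 in the frame of case between 0 and 0.014 m and x of stock2 in the frame of case between -0.065 and 0.065 m and y of stock2 in the frame of case between -0.099 and 0.099 m and z of stock2 in the frame of case between 0 and 0.014 m and x of stock3 in the frame of case between -0.065 and 0.065 m and y of stock3 in the frame of case between -0.099 and 0.099 m and z of stock3 in the frame of case between 0 and 0.014 m and x of knife in the frame of mat between -0.105 and 0.105 m and y of knife in the frame of mat between -0.065 and 0.065 m and height (world z) of knife below 0.03 m and linear speed of knife below 0.03 m/s); the robot touches nothing.
It fails at once if another thing on the bench is pushed more than 6 cm away (distance of any of tin, loupe, holder, dome, tweezers, blower from where it was at the start of the episode above 0.06 m).
It fails at once if a bottle is knocked or dropped hard against the case (over 45 N) (contact force between any of bottle1, bottle2, bottle3, bottle4, bottle5 and case above 45 N).
Of bottle1, bottle2, bottle3, bottle4, bottle5 only 3 to 5 are there at a start; the rules pass over those that are not, and their reading is None.
Of stock1, stock2, stock3 only 1 to 1 are there at a start; the rules pass over those that are not, and their reading is None.
At some moment in a run one of bottle1, bottle2, bottle3, bottle4, bottle5 may be knocked a few centimetres aside while the robot is not near it.
It also fails if it takes over 210 s, if anything falls off the work surface, if the arm or the gripper's body presses on something with over 40 N, if the wrist force passes 120 N, or if a joint passes its speed limit or range.

## Robot

A 6-joint arm with a two-finger parallel gripper is mounted at the origin on the work surface. World frame = base frame: x ahead of the robot, y to its left, z up, the work surface at z = 0. Lengths are in m, angles in rad, forces in N, time in s.
With the tool pointing down it reaches from about 0.425 to 0.925 m from the base axis. Payload 12.5 kg.
Tool frame: the origin (TCP) lies between the finger pads; the fingertips stand 8 mm ahead of it and the grasp point (between the pads) lies 11 mm behind it; x points along the fingers, y is the direction in which the jaws open and shut, and the axes are right-handed (so a half turn about x gives the same grasp; the last joint's range is limited). The gripper opens to 85 mm and grips with 20 to 120 N. Pads are 22 mm wide; open, the fingers measure 114 mm over their backs; the gripper's body (76 mm by 85 mm) begins 54 mm behind the grasp point. The pads swing forward as they close: fully open they stand 13 mm farther back than shut.
Start: joints at [-1.333, 0.491, 1.559, -0, 1.092, -0.106], TCP at [0.211, -0.588, 0.239] pointing down, gripper open.
Joint ranges: [-3.1, 3.1], [-0.84, 2.19], [0.05, 2.79], [-1.13, 4.28], [0.06, 2.93], [-2.69, 2.69]. Speed limits (rad/s): [2.22, 2.22, 2.79, 3.14, 3.14, 3.14].

## Interface

Orientations are given as a unit quaternion [w, x, y, z].
In Python, from cell import robot gives the robot as it stands. The module is installed in compiled form; this text tells all that it offers.
- The arm moves only by the tool servo_tool, never from a script. Its argument "steps" is a list of rows, each an object of numbers: "tx", "ty", "tz": the shift along the world's x, y, z in mm; "ax", "ay", "az": the turn, a rotation vector about the world's x, y, z in degrees; "fingers": the opening in per cent of the stroke, from 0 (shut) to 100 (fully open). In form: [{"tx": .., "ty": .., "tz": .., "ax": .., "ay": .., "az": .., "fingers": ..}, ...]. A call has 1 to 10 rows; each row shifts and turns the pose as measured when the row begins; what a row does not reach is not made up. A row lasts 1/12 s, in which the tool goes at most 41.7 mm and 7.16 degrees, less where a joint would pass 70% of its speed; a pose out of reach is approached as far as the arm can. A call with a gripper value outside its range is refused whole. The fingers move at their own pace and stop on an object; "force" is the grip in N (left out, the last holds). Time passes only in rows, so rows that do not move let the fingers close. It gives the time, the measured TCP pose, the force and the opening at its end, in the units of the state.
- robot.sense(): the state, without advancing time (a new reading comes with each control period).
- robot.snapshot(name): name is "side" or "top" or "wrist"; returns the picture (400x640x3 uint8, red, green, blue); there is no depth.
- robot.calibration(name): a dict with "fx", "fy", "cx", "cy" (pixels), "k1" (the pictures are not rectified: a ray, as slopes to the right and down, at radius r is drawn at 1 + k1 r^2 times it, then the intrinsics apply), "R" (3x3) and "t" (3): a world point X has camera coordinates R X + t. Camera axes: x right, y down, z forward; pixel columns grow to the right and rows downward; lengths in m; the calibration is good to about 2 mm. A picture is of the moment at which its call begins: read the wrist's pose just before it. calibration takes no time and is no camera call; for the wrist camera it gives the pose at the moment of the call.
- robot.hand_in(): hands the job in, once; it reports no verdict.
The state is a dict: "time": time; "q": joint angles; "qvel": joint speeds; "joint_torque": joint torques, N m; "tcp_pos": TCP position; "eef_rot": TCP orientation; "wrist_force": force on the tool from outside, world axes, zero at the start; "wrist_torque": the same for the moment, N m; "gripper_width": finger opening in m.
Only numpy, scipy, OpenCV 4.12 (cv2) and the standard library are available. Lean on these libraries where they do the work, as an engineer would, in place of code of your own. Each camera call takes 0.05 s, during which the arm holds its last target. There are 200 camera calls.

## Working session

There is one attempt and no reset: what is moved stays moved. The work goes in short steps, Python scripts to look and compute and a tool call to move; the robot and the scene stay as the last step left them, time stands still between calls to the robot, and variables do not carry over. Pictures are saved under pics/ and viewed, about 12 in all and at most 16, crops included, and the job is handed in when it is done.

Besides the shell and the picture viewer there is one more tool, called after "Emit:" as a command line: name --argument value ..., lists and objects as JSON in quotes. servo_tool: Moves the arm, as the interface text tells. Its arguments: {"type":"object","properties":{"steps":{"type":"array","items":{"type":"object","properties":{"tx":{"type":"number"},"ty":{"type":"number"},"tz":{"type":"number"},"ax":{"type":"number"},"ay":{"type":"number"},"az":{"type":"number"},"fingers":{"type":"number"}}}},"force":{"type":"number"}},"required":["steps"]}

```bash
mkdir -p pics; cat > h.py <<'E'
import numpy as np, cv2
from cell import robot
from scipy.spatial.transform import Rotation as Ro
def snap(n,f,crop=None,s=1):
    im=robot.snapshot(n)[:,:,::-1].copy(); cv2.imwrite(f'pics/{f}_full.png',im)
    if crop: x0,y0,x1,y1=crop; im=im[y0:y1,x0:x1]
    if s!=1: im=cv2.resize(im,None,fx=s,fy=s,interpolation=cv2.INTER_CUBIC)
    cv2.imwrite(f'pics/{f}.png',im)
def ray(n,u,v,c=None):
    c=c or robot.calibration(n)
    K=np.array([[c['fx'],0,c['cx']],[0,c['fy'],c['cy']],[0,0,1.]])
    d=np.array([(u-c['cx'])/c['fx'],(v-c['cy'])/c['fy']]); x=d.copy()
    for _ in range(30): x=d/(1+c['k1']*(x@x))
    R=np.array(c['R']); return -R.T@np.array(c['t']), R.T@np.array([x[0],x[1],1])
def px(n,u,v,z,c=None):
    o,d=ray(n,u,v,c); return o+d*(z-o[2])/d[2]
def proj(n,X,c=None):
    c=c or robot.calibration(n)
    p=np.array(c['R'])@np.array(X)+np.array(c['t']); x=p[:2]/p[2]; x=x*(1+c['k1']*(x@x))
    return np.array([c['fx']*x[0]+c['cx'],c['fy']*x[1]+c['cy']])
def st():
    s=robot.sense(); R=Ro.from_quat(np.array(s['eef_rot'])[[1,2,3,0]]).as_matrix()
    print('t',round(s['time'],2),'tcp',np.round(s['tcp_pos'],4),'x',np.round(R[:,0],3),'y',np.round(R[:,1],3),'F',np.round(s['wrist_force'],1),'w',s['gripper_width'])
    return s,R
E
python3 - <<'E'
from h import *
s,R=st();print(s)
snap('top','a'); snap('side','b')
for n in('top','side','wrist'):print(n,robot.calibration(n))
E
```

```text
t 0.0 tcp [ 0.2106 -0.5882  0.2387] x [-0.     0.001 -1.   ] y [ 0.337 -0.941 -0.001] F [-0.3  0.4 -0.8] w 0.0855710342783221
{'time': 0.0, 'q': array([-1.33260678e+00,  4.91563997e-01,  1.55944728e+00, -4.13426819e-06,
        1.09172439e+00, -1.05597558e-01]), 'qvel': array([ 0.00069898,  0.00103132, -0.00042932, -0.00131289, -0.00069406,
        0.00054049]), 'joint_torque': array([-1.30348493e-03, -6.18443298e+01, -2.61598116e+01, -5.83141514e-05,
        3.96877964e-03, -1.06010560e-05]), 'tcp_pos': array([ 0.21062878, -0.58820374,  0.23872573]), 'eef_rot': array([-0.12054692, -0.6966576 , -0.1213532 ,  0.69671373]), 'wrist_force': array([-0.34172889,  0.44400282, -0.76917757]), 'wrist_torque': array([ 0.03146369, -0.0099661 ,  0.02138379]), 'gripper_width': 0.0855710342783221}
top {'fx': 481.3938219791922, 'fy': 481.3938219791922, 'cx': 317.35053203794075, 'cy': 196.1226758855016, 'k1': -0.03780873112241799, 'R': array([[-0.0257435 , -0.99926616,  0.0283623 ],
       [-0.9927616 ,  0.02222594, -0.11802716],
       [ 0.11731017, -0.03119543, -0.99260524]]), 't': array([0.04629217, 0.53885655, 1.10629604])}
side {'fx': 416.0195307064775, 'fy': 416.0195307064775, 'cx': 314.4826247481602, 'cy': 201.3677340742167, 'k1': -0.11073421716839546, 'R': array([[-0.94953874, -0.31353562, -0.00846162],
       [-0.16346338,  0.51771097, -0.83979466],
       [ 0.26768621, -0.7960344 , -0.54283821]]), 't': array([0.54300573, 0.11784625, 1.12191367])}
wrist {'fx': 303.66062278374704, 'fy': 303.66062278374704, 'cx': 319.05311666411785, 'cy': 202.94910616961664, 'k1': -0.04246599669254365, 'R': array([[ 3.36898602e-01, -9.41540930e-01,  9.80287508e-05],
       [-9.06134013e-01, -3.24201147e-01,  2.71688732e-01],
       [-2.55774280e-01, -9.16203813e-02, -9.62385174e-01]]), 't': array([-0.62355693, -0.03510421,  0.3780537 ])}
```

View pics/a.png

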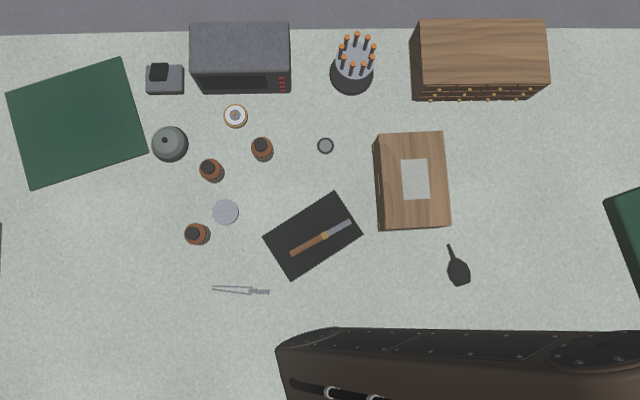

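View pics/b.png

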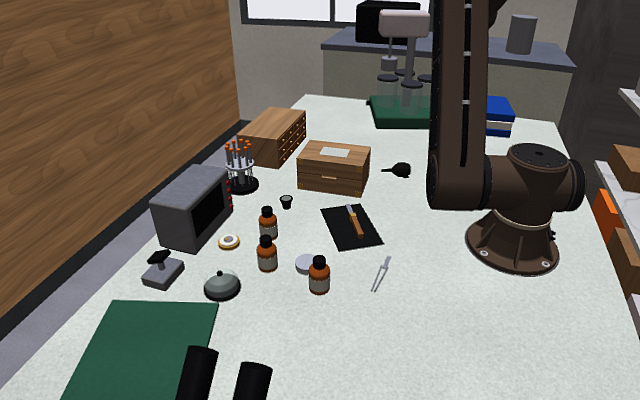

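```bash
python3 - <<'E'
from h import *
im=cv2.imread('pics/a_full.png')[110:310,170:470]
cv2.imwrite('pics/c.png',cv2.resize(im,None,fx=2.6,fy=2.6,interpolation=cv2.INTER_CUBIC))
E
```

```text
(no output)
```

View pics/c.png

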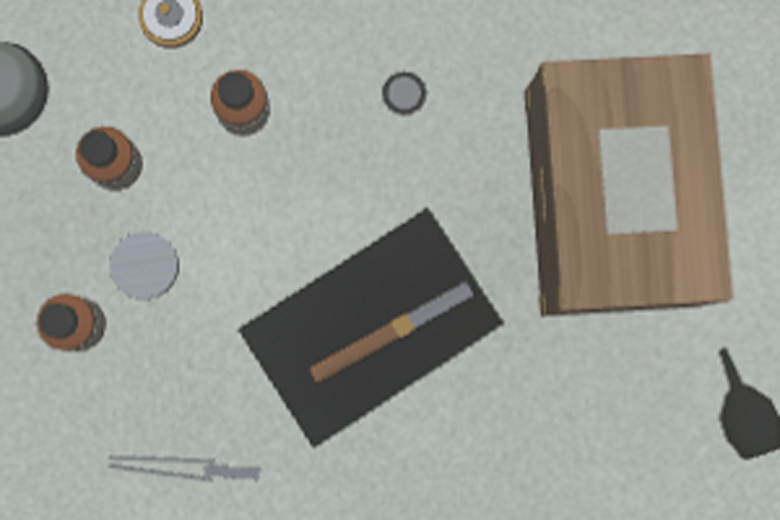

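```bash
python3 - <<'E'
from h import *
def c(u,v,z): return px('top',170+u/2.6,110+v/2.6,z)
np.set_printoptions(precision=4,suppress=True)
P=[c(544,63,.115),c(711,54,.115),c(732,298,.115),c(553,314,.115)]
print('case top',P,[np.linalg.norm(P[i]-P[i-1]) for i in range(4)])
m=sum(P)/4; ax=(P[1]+P[2]-P[0]-P[3]);ax/=np.linalg.norm(ax); ay=P[0]+P[1]-P[2]-P[3];ay/=np.linalg.norm(ay)
print('ctr',m,'x',ax,np.degrees(np.arctan2(ax[1],ax[0])),'y',ay,np.degrees(np.arctan2(ay[1],ay[0])))
for q in [(236,90),(98,148),(58,321)]:
  p=c(*q,.094); print('bottle',p,np.hypot(p[0],p[1]))
M=[c(*q,.003) for q in [(428,208),(503,322),(315,446),(240,329)]]
print('mat',M,sum(M)/4,[np.linalg.norm(M[i]-M[i-1]) for i in range(4)])
b=c(314,374,.02);t=c(470,290,.0143);f=c(402,325,.02);print('knife butt',b,'tip',t,'ferr',f,np.linalg.norm(t-b),np.degrees(np.arctan2(*(t-b)[1::-1])))
for n,q in dict(tin=(144,265),loupe=(404,93),holder=(170,14),blow=(750,410),dome=(5,88),tw=(185,467)).items(): print(n,c(*q,.02))
E
```

```text
case top [array([ 0.666 , -0.1058,  0.115 ]), array([ 0.6715, -0.2515,  0.115 ]), array([ 0.4603, -0.2572,  0.115 ]), array([ 0.4507, -0.1045,  0.115 ])] [np.float64(0.2152468545245154), np.float64(0.1457247320737124), np.float64(0.21126242003267948), np.float64(0.15300489190134725)]
ctr [ 0.5621 -0.1798  0.115 ] x [ 0.0507 -0.9987  0.    ] -87.0940131448576 y [0.9999 0.0105 0.    ] 0.6021943146342992
bottle [0.6522 0.1599 0.094 ] 0.6714964011371642
bottle [0.6037 0.279  0.094 ] 0.6650547420308666
bottle [0.4558 0.3127 0.094 ] 0.5527703949753983
mat [array([ 0.5572, -0.0099,  0.003 ]), array([ 0.4492, -0.0763,  0.003 ]), array([0.3406, 0.0998, 0.003 ]), array([0.4488, 0.1666, 0.003 ])] [0.449  0.0451 0.003 ] [np.float64(0.20716221370268198), np.float64(0.1267213087320474), np.float64(0.20687996676182405), np.float64(0.12712531138979577)]
knife butt [0.4059 0.099  0.02  ] tip [ 0.4789 -0.0455  0.0143] ferr [0.4482 0.0181 0.02  ] 0.16195845465141093 -63.200733438803354
tin [0.5084 0.2517 0.02  ]
loupe [0.6633 0.0104 0.02  ]
holder [0.743 0.227 0.02 ]
blow [ 0.3626 -0.2977  0.02  ]
dome [0.6756 0.3797 0.02  ]
tw [0.326 0.216 0.02 ]
```

Emit:
servo_tool --steps '[{"tx": 25,"ty": 20,"az": 7},{"tx": 25,"ty": 20,"az": 7},{"tx": 25,"ty": 30,"az": 7},{"tx": 25,"ty": 30,"az": 7},{"tx": 25,"ty": 30,"az": 7},{"tx": 20,"ty": 35,"az": 7},{"tx": 20,"ty": 35,"az": 7},{"tx": 20,"ty": 35,"az": 7},{"tx": 20,"ty": 35,"az": 7},{"tx": 20,"ty": 35,"az": 7}]'

```text
invalid input at $.steps[0]: expected keys tx, ty, tz, ax, ay, az, fingers
```

Emit:
servo_tool --steps '[{"tx": 0,"ty": 35,"az": 7},{"tx": 0,"ty": 35,"az": 7},{"tx": 0,"ty": 35,"az": 7},{"tx": 0,"ty": 35,"az": 6},{"ty": 35},{"ty": 35},{"ty": 35},{"ty": 10},{},{}]'

```text
invalid input at $.steps[0]: expected keys tx, ty, tz, ax, ay, az, fingers
```

```bash
python3 - <<'E'
from h import *
s,R=st();print(s['q'])
E
```

```text
t 0.1 tcp [ 0.2107 -0.5882  0.2388] x [-0.     0.001 -1.   ] y [ 0.337 -0.941 -0.001] F [0.4 0.3 0.5] w 0.0853004070081111
[-1.33257958e+00  4.91499908e-01  1.55936998e+00  1.43555386e-07
  1.09173462e+00 -1.05575369e-01]
```

Emit:
servo_tool --steps '[{"tx": 25,"ty": 20,"tz": 0,"ax": 0,"ay": 0,"az": 7,"fingers": 100},{"tx": 25,"ty": 20,"tz": 0,"ax": 0,"ay": 0,"az": 7,"fingers": 100},{"tx": 25,"ty": 30,"tz": 0,"ax": 0,"ay": 0,"az": 7,"fingers": 100},{"tx": 25,"ty": 30,"tz": 0,"ax": 0,"ay": 0,"az": 7,"fingers": 100},{"tx": 25,"ty": 30,"tz": 0,"ax": 0,"ay": 0,"az": 7,"fingers": 100},{"tx": 25,"ty": 35,"tz": 0,"ax": 0,"ay": 0,"az": 7,"fingers": 100},{"tx": 20,"ty": 35,"tz": 0,"ax": 0,"ay": 0,"az": 7,"fingers": 100},{"tx": 20,"ty": 35,"tz": 0,"ax": 0,"ay": 0,"az": 7,"fingers": 100},{"tx": 20,"ty": 35,"tz": 0,"ax": 0,"ay": 0,"az": 7,"fingers": 100},{"tx": 10,"ty": 35,"tz": 0,"ax": 0,"ay": 0,"az": 7,"fingers": 100}]'

```text
time: 0.93
tcp_pos: [0.4314, -0.2781, 0.2345]
eef_rot: [0.503, 0.494, 0.506, -0.496]
wrist_force: [0.9, 0.1, 1.3]
gripper_width: 0.0854
```

Emit:
servo_tool --steps '[{"tx": 0,"ty": 35,"tz": 0,"ax": 0,"ay": 0,"az": 7,"fingers": 60},{"tx": 0,"ty": 35,"tz": 0,"ax": 0,"ay": 0,"az": 7,"fingers": 60},{"tx": 0,"ty": 35,"tz": 0,"ax": 0,"ay": 0,"az": 7,"fingers": 60},{"tx": 0,"ty": 35,"tz": 0,"ax": 0,"ay": 0,"az": 6,"fingers": 60},{"tx": 0,"ty": 35,"tz": 0,"ax": 0,"ay": 0,"az": 0,"fingers": 60},{"tx": 0,"ty": 35,"tz": 0,"ax": 0,"ay": 0,"az": 0,"fingers": 60},{"tx": 0,"ty": 35,"tz": 0,"ax": 0,"ay": 0,"az": 0,"fingers": 60},{"tx": 0,"ty": 10,"tz": 0,"ax": 0,"ay": 0,"az": 0,"fingers": 60},{"tx": 0,"ty": 0,"tz": 0,"ax": 0,"ay": 0,"az": 0,"fingers": 60}]'

```text
time: 1.68
tcp_pos: [0.4295, -0.005, 0.2331]
eef_rot: [0.609, 0.354, 0.614, -0.356]
wrist_force: [-0.0, -0.6, 1.0]
gripper_width: 0.0509
```

```bash
python3 - <<'E'
from h import *
s,R=st();print(s['q']); snap('wrist','w1'); print(robot.calibration('wrist'))
E
```

```text
t 1.68 tcp [ 0.4295 -0.005   0.2331] x [-0.007  0.001 -1.   ] y [ 0.869  0.495 -0.006] F [-0.  -0.6  1. ] w 0.050942395836723206
[-1.65381096e-01  2.23933718e-01  2.01530250e+00 -5.82701421e-04
  9.09160221e-01 -6.82862623e-01]
{'fx': 303.66062278374704, 'fy': 303.66062278374704, 'cx': 319.05311666411785, 'cy': 202.94910616961664, 'k1': -0.04246599669254365, 'R': array([[ 0.86915443,  0.49450775, -0.00571483],
       [ 0.47759355, -0.83631443,  0.26922588],
       [ 0.12835489, -0.23672823, -0.96306011]]), 't': array([-0.36923613, -0.24183499,  0.31668512])}
```

View pics/w1.png

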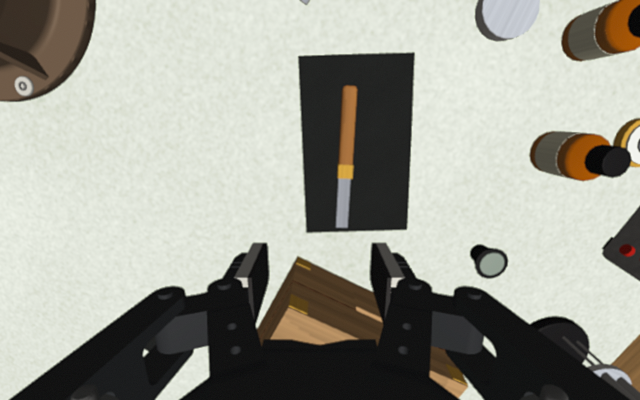

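```bash
python3 - <<'E'
from h import *
np.set_printoptions(precision=4,suppress=True)
b=px('wrist',350,86,.022);t=px('wrist',342.5,226.5,.0143);f=px('wrist',345.5,165,.023)
print(b,t,f,np.linalg.norm((t-b)[:2]),np.degrees(np.arctan2(*(t-b)[1::-1])),np.degrees(np.arctan2(*(f-b)[1::-1])))
# case front lower corner + upper edges visible
for q,z in [((298,259),.115),((262,335),.115)]: print(px('wrist',*q,z))
E
```

```text
[0.4063 0.1001 0.022 ] [ 0.483  -0.0435  0.0143] [0.4457 0.0245 0.023 ] 0.1628823619636869 -61.87424300589305 -62.42941242652354
[ 0.4391 -0.0627  0.115 ]
[ 0.4477 -0.1539  0.115 ]
```

Emit:
servo_tool --steps '[{"tx": 0,"ty": 30,"tz": 0,"ax": 0,"ay": -0.4,"az": -2,"fingers": 50},{"tx": 0,"ty": 28,"tz": -20,"ax": 0,"ay": 0,"az": 0,"fingers": 50},{"tx": 0,"ty": 0,"tz": -40,"ax": 0,"ay": 0,"az": 0,"fingers": 50},{"tx": 0,"ty": 0,"tz": -40,"ax": 0,"ay": 0,"az": 0,"fingers": 50},{"tx": 0,"ty": 0,"tz": -40,"ax": 0,"ay": 0,"az": 0,"fingers": 50},{"tx": 0,"ty": 0,"tz": -30,"ax": 0,"ay": 0,"az": 0,"fingers": 50},{"tx": 0,"ty": 0,"tz": 0,"ax": 0,"ay": 0,"az": 0,"fingers": 50},{"tx": 0,"ty": 0,"tz": 0,"ax": 0,"ay": 0,"az": 0,"fingers": 50}]'

```text
time: 2.4
tcp_pos: [0.4329, 0.0467, 0.0587]
eef_rot: [0.606, 0.37, 0.601, -0.367]
wrist_force: [-0.7, 0.1, 0.2]
gripper_width: 0.0429
```

```bash
python3 - <<'E'
from h import *
s,R=st();p=s['tcp_pos'];print('jaw',np.degrees(np.arctan2(R[1,1],R[0,1])))
E
```

```text
t 2.4 tcp [0.4329 0.0467 0.0587] x [ 0.009 -0.001 -1.   ] y [0.89  0.456 0.008] F [-0.7  0.1  0.2] w 0.04291927162627905
jaw 27.150184888842325
```

Emit:
servo_tool --steps '[{"tx": -3,"ty": 6,"tz": -20,"ax": 0,"ay": 0.5,"az": 0.5,"fingers": 50},{"tx": 0,"ty": 0,"tz": -17,"ax": 0,"ay": 0,"az": 0,"fingers": 50},{"tx": 0,"ty": 0,"tz": -6,"ax": 0,"ay": 0,"az": 0,"fingers": 50},{"tx": 0,"ty": 0,"tz": 0,"ax": 0,"ay": 0,"az": 0,"fingers": 50},{"tx": 0,"ty": 0,"tz": 0,"ax": 0,"ay": 0,"az": 0,"fingers": 50}]'

```text
time: 2.82
tcp_pos: [0.4344, 0.0497, 0.0212]
eef_rot: [0.607, 0.368, 0.601, -0.366]
wrist_force: [-1.1, -0.0, -0.4]
gripper_width: 0.0429
```

```bash
python3 - <<'E'
from h import *
st()
E
```

```text
t 2.82 tcp [0.4344 0.0497 0.0212] x [ 0.009 -0.001 -1.   ] y [0.888 0.461 0.007] F [-1.1 -0.  -0.4] w 0.042872328976639826
```

Emit:
servo_tool --steps '[{"tx": -3,"ty": 0,"tz": -6,"ax": 0,"ay": 0.6,"az": 0,"fingers": 50},{"tx": 0,"ty": 0,"tz": -4,"ax": 0,"ay": 0,"az": 0,"fingers": 50},{"tx": 0,"ty": 0,"tz": 0,"ax": 0,"ay": 0,"az": 0,"fingers": 50}]'

```text
time: 3.07
tcp_pos: [0.4329, 0.0491, 0.0137]
eef_rot: [0.605, 0.368, 0.603, -0.367]
wrist_force: [-0.1, 0.0, 0.3]
gripper_width: 0.0428
```

Emit:
servo_tool --steps '[{"tx": 0,"ty": 0,"tz": 0,"ax": 0,"ay": 0,"az": 0,"fingers": 10},{"tx": 0,"ty": 0,"tz": 0,"ax": 0,"ay": 0,"az": 0,"fingers": 10},{"tx": 0,"ty": 0,"tz": 0,"ax": 0,"ay": 0,"az": 0,"fingers": 5},{"tx": 0,"ty": 0,"tz": 0,"ax": 0,"ay": 0,"az": 0,"fingers": 5},{"tx": 0,"ty": 0,"tz": 0,"ax": 0,"ay": 0,"az": 0,"fingers": 5},{"tx": 0,"ty": 0,"tz": 0,"ax": 0,"ay": 0,"az": 0,"fingers": 5}]' --force 80

```text
time: 3.57
tcp_pos: [0.4332, 0.0492, 0.015]
eef_rot: [0.606, 0.368, 0.603, -0.367]
wrist_force: [-0.2, 1.0, -0.5]
gripper_width: 0.0141
```

```bash
python3 - <<'E'
from h import *
st()
E
```

```text
t 3.57 tcp [0.4332 0.0492 0.015 ] x [ 0.004 -0.001 -1.   ] y [0.888 0.46  0.003] F [-0.2  1.  -0.5] w 0.01405636880979865
```

Emit:
servo_tool --steps '[{"tx": 0,"ty": 0,"tz": 15,"ax": 0,"ay": 0,"az": 0,"fingers": 5},{"tx": 0,"ty": 0,"tz": 25,"ax": 0,"ay": 0,"az": 0,"fingers": 5},{"tx": 0,"ty": 5,"tz": 30,"ax": 0,"ay": 0.2,"az": -6,"fingers": 5},{"tx": 25,"ty": 5,"tz": 10,"ax": 0,"ay": 0,"az": -6,"fingers": 5},{"tx": 30,"ty": 0,"tz": 0,"ax": 0,"ay": 0,"az": -6,"fingers": 5},{"tx": 30,"ty": 0,"tz": 0,"ax": 0,"ay": 0,"az": -6,"fingers": 5},{"tx": 25,"ty": 0,"tz": 0,"ax": 0,"ay": 0,"az": -2,"fingers": 5},{"tx": 20,"ty": 0,"tz": 0,"ax": 0,"ay": 0,"az": 0,"fingers": 5},{"tx": 0,"ty": 0,"tz": 0,"ax": 0,"ay": 0,"az": 0,"fingers": 5}]'

```text
time: 4.32
tcp_pos: [0.5659, 0.0602, 0.0998]
eef_rot: [0.499, 0.5, 0.502, -0.499]
wrist_force: [-0.7, -0.7, -0.7]
gripper_width: 0.014
```

```bash
python3 - <<'E'
from h import *
s,R=st();print('jaw',np.degrees(np.arctan2(R[1,1],R[0,1])))
snap('top','d'); snap('side','e')
t=cv2.imread('pics/d_full.png')[110:270,280:480]; e=cv2.imread('pics/e_full.png')[110:270,250:450]
cv2.imwrite('pics/d.png',np.vstack([cv2.resize(t,(750,600))[:300*2]]));
cv2.imwrite('pics/f.png',np.hstack([cv2.resize(t,(400,320),interpolation=cv2.INTER_CUBIC),cv2.resize(e,(400,320),interpolation=cv2.INTER_CUBIC)]))
E
```

```text
t 4.32 tcp [0.5659 0.0602 0.0998] x [-0.003  0.003 -1.   ] y [ 1.     0.002 -0.003] F [-0.7 -0.7 -0.7] w 0.014016880589613425
jaw 0.13101947516679266
```

View pics/f.png

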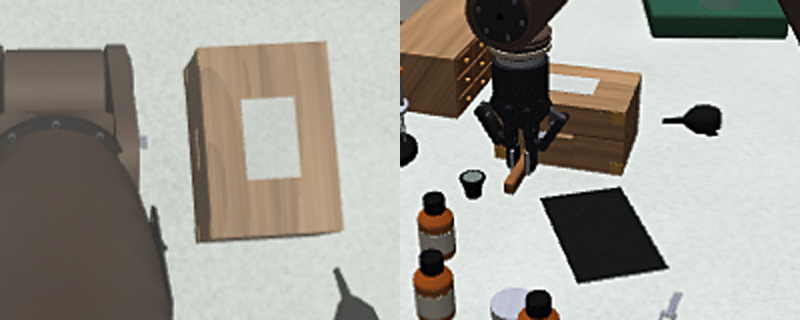

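```bash
python3 - <<'E'
from h import *
np.set_printoptions(precision=4,suppress=True)
print('tip',px('top',354,181,.098))
L=np.array([[-73,107],[73,107],[73,-107],[-73,-107]])/1000
for q in ([(544,63),(711,54),(732,298),(553,314)],2.6,170,110),([(193,50),(326,41),(343,230),(197,241)],2,280,110):
  W=np.array([px('top',q[2]+u/q[1],q[3]+v/q[1],.115)[:2] for u,v in q[0]])
  z=((W-W.mean(0))@[1,1j]); l=L@[1,1j]; r=(np.conj(l)@z); print(W.mean(0),np.degrees(np.angle(r)),abs(r)/(abs(l)**2).sum()); 
  print(W-W.mean(0)-np.c_[(l*r/abs(r)).real,(l*r/abs(r)).imag])
E
```

```text
tip [ 0.5642 -0.0475  0.098 ]
[ 0.5621 -0.1798] -88.65291365288066 1.0046457788098853
[[-0.0014 -0.0016]
 [ 0.0007 -0.0012]
 [ 0.0034 -0.002 ]
 [-0.0027  0.0048]]
[ 0.5619 -0.1756] -88.81911922285065 1.018466335626954
[[-0.003   0.0008]
 [ 0.0018 -0.004 ]
 [ 0.0031 -0.0063]
 [-0.0018  0.0095]]
```

Emit:
servo_tool --steps '[{"tx": -3,"ty": -15,"tz": -20,"ax": 0,"ay": 0,"az": 1,"fingers": 5},{"tx": 0,"ty": -15,"tz": -15,"ax": 0,"ay": 0,"az": 0,"fingers": 5},{"tx": 0,"ty": -10,"tz": -5,"ax": 0,"ay": 0,"az": 0,"fingers": 5},{"tx": 0,"ty": 0,"tz": 0,"ax": 0,"ay": 0,"az": 0,"fingers": 5},{"tx": 0,"ty": 0,"tz": 0,"ax": 0,"ay": 0,"az": 0,"fingers": 5}]'

```text
time: 4.83
tcp_pos: [0.5544, 0.0199, 0.0582]
eef_rot: [0.502, 0.492, 0.509, -0.496]
wrist_force: [0.2, 0.6, -0.3]
gripper_width: 0.0142
```

```bash
python3 - <<'E'
from h import *
s,R=st();print('jaw',np.degrees(np.arctan2(R[1,1],R[0,1])))
E
```

```text
t 4.83 tcp [0.5544 0.0199 0.0582] x [-0.011  0.004 -1.   ] y [ 1.     0.024 -0.011] F [ 0.2  0.6 -0.3] w 0.014218136000097501
jaw 1.3503300656212975
```

Emit:
servo_tool --steps '[{"tx": 4,"ty": 0,"tz": 5,"ax": 0,"ay": -0.4,"az": 0,"fingers": 5},{"tx": 0,"ty": 0,"tz": 0,"ax": 0,"ay": 0,"az": 0,"fingers": 5},{"tx": 0,"ty": 0,"tz": 0,"ax": 0,"ay": 0,"az": 0,"fingers": 5}]'

```text
time: 5.08
tcp_pos: [0.5587, 0.0209, 0.0654]
eef_rot: [0.504, 0.495, 0.507, -0.494]
wrist_force: [-0.7, -0.1, -1.0]
gripper_width: 0.0141
```

```bash
python3 - <<'E'
from h import *
s,R=st();print('jaw',np.degrees(np.arctan2(R[1,1],R[0,1])))
snap('side','g',(300,150,400,230),7)
print(proj('side',[.56,-.105,.061]),proj('side',[s['tcp_pos'][0]+.0025,s['tcp_pos'][1]-.105,.061]))
E
```

```text
t 5.08 tcp [0.5587 0.0209 0.0654] x [-0.002  0.004 -1.   ] y [ 1.     0.024 -0.002] F [-0.7 -0.1 -1. ] w 0.01412297906724606
jaw 1.3572114238741713
[328.21471324 176.43741951] [325.94650627 179.50663034]
```

View pics/g.png

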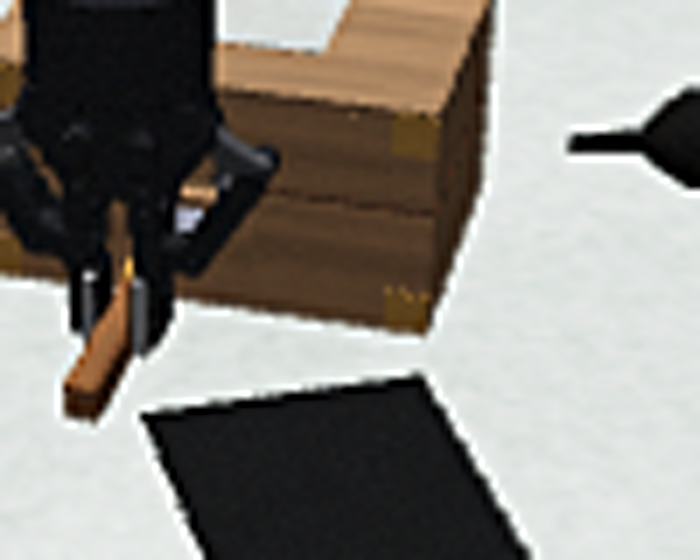

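Emit:
servo_tool --steps '[{"tx": 1,"ty": -5,"tz": -3,"ax": 0,"ay": 0,"az": 0,"fingers": 5},{"tx": 0,"ty": -6,"tz": 0,"ax": 0,"ay": 0,"az": 0,"fingers": 5},{"tx": 0,"ty": -8,"tz": 0,"ax": 0,"ay": 0,"az": 0,"fingers": 5},{"tx": 0,"ty": 0,"tz": 0,"ax": 0,"ay": 0,"az": 0,"fingers": 5}]'

```text
time: 5.47
tcp_pos: [0.5604, 0.0013, 0.0633]
eef_rot: [0.506, 0.494, 0.507, -0.492]
wrist_force: [0.5, 0.1, -1.0]
gripper_width: 0.0142
```

```bash
python3 - <<'E'
from h import *
s,R=st()
E
```

```text
t 5.47 tcp [0.5604 0.0013 0.0633] x [ 0.     0.004 -1.   ] y [1.    0.026 0.001] F [ 0.5  0.1 -1. ] w 0.014176268753771832
```

Height is right at 63.3 mm; insert gently.

Emit:
servo_tool --steps '[{"tx": 0,"ty": -8,"tz": -0.5,"ax": 0,"ay": 0,"az": 0,"fingers": 5},{"tx": 0,"ty": -8,"tz": -0.3,"ax": 0,"ay": 0,"az": 0,"fingers": 5},{"tx": 0,"ty": -8,"tz": -0.3,"ax": 0,"ay": 0,"az": 0,"fingers": 5},{"tx": 0,"ty": -8,"tz": -0.3,"ax": 0,"ay": 0,"az": 0,"fingers": 5},{"tx": 0,"ty": 0,"tz": 0,"ax": 0,"ay": 0,"az": 0,"fingers": 5}]'

```text
time: 5.88
tcp_pos: [0.5602, -0.0352, 0.0615]
eef_rot: [0.505, 0.495, 0.507, -0.493]
wrist_force: [-0.4, 0.0, -1.1]
gripper_width: 0.014
```

```bash
python3 - <<'E'
from h import *
s,R=st()
E
```

```text
t 5.88 tcp [ 0.5602 -0.0352  0.0615] x [ 0.     0.004 -1.   ] y [1.    0.025 0.   ] F [-0.4  0.  -1.1] w 0.013954063578103202
```

Emit:
servo_tool --steps '[{"tx": 0,"ty": 0,"tz": 4,"ax": 0,"ay": 0,"az": 0,"fingers": 5},{"tx": 0,"ty": 0,"tz": 6,"ax": 0,"ay": 0,"az": 0,"fingers": 5},{"tx": 0,"ty": 0,"tz": 6,"ax": 0,"ay": 0,"az": 0,"fingers": 5},{"tx": 0,"ty": 0,"tz": 6,"ax": 0,"ay": 0,"az": 0,"fingers": 5},{"tx": 0,"ty": 0,"tz": 6,"ax": 0,"ay": 0,"az": 0,"fingers": 5}]' --force 120

```text
time: 6.3
tcp_pos: [0.5593, -0.0357, 0.0905]
eef_rot: [0.504, 0.494, 0.508, -0.494]
wrist_force: [0.3, -1.6, -3.6]
gripper_width: 0.013
```

```bash
python3 - <<'E'
from h import *
s,R=st()
E
```

```text
t 6.3 tcp [ 0.5593 -0.0357  0.0905] x [-0.003  0.004 -1.   ] y [ 1.     0.024 -0.003] F [ 0.3 -1.6 -3.6] w 0.0129542155711001
```

Emit:
servo_tool --steps '[{"tx": 0,"ty": 0,"tz": -10,"ax": 0,"ay": 0,"az": 0,"fingers": 5},{"tx": 0,"ty": 0,"tz": -10,"ax": 0,"ay": 0,"az": 0,"fingers": 5},{"tx": 0,"ty": 0,"tz": -8,"ax": 0,"ay": 0,"az": 0,"fingers": 5},{"tx": 0,"ty": 0,"tz": -3,"ax": 0,"ay": 0,"az": 0,"fingers": 5},{"tx": 0,"ty": 0,"tz": -2,"ax": 0,"ay": 0,"az": 0,"fingers": 5}]'

```text
time: 6.72
tcp_pos: [0.5605, -0.0348, 0.0572]
eef_rot: [0.506, 0.495, 0.506, -0.492]
wrist_force: [-1.7, -1.4, 7.1]
gripper_width: 0.0129
```

```bash
python3 - <<'E'
from h import *
s,R=st(); snap('side','i',(300,130,400,210),7)
E
```

```text
t 6.72 tcp [ 0.5605 -0.0348  0.0572] x [ 0.002  0.003 -1.   ] y [1.    0.025 0.002] F [-1.7 -1.4  7.1] w 0.012865953062243427
```

View pics/i.png

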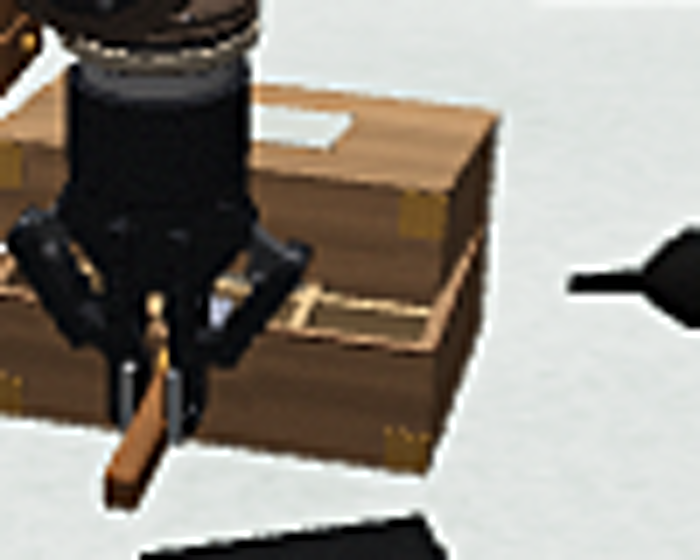

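Emit:
servo_tool --steps '[{"tx": 0,"ty": 0,"tz": 0,"ax": 0,"ay": 0,"az": 0,"fingers": 5},{"tx": 0,"ty": 0,"tz": 12,"ax": 0,"ay": 0,"az": 0,"fingers": 5},{"tx": 0,"ty": 0,"tz": 15,"ax": 0,"ay": 0,"az": 0,"fingers": 5},{"tx": 0,"ty": -3,"tz": 12,"ax": 0,"ay": 0,"az": 0,"fingers": 5},{"tx": 0,"ty": -4,"tz": 11,"ax": 0,"ay": 0,"az": 0,"fingers": 5},{"tx": 0,"ty": -4,"tz": 11,"ax": 0,"ay": 0,"az": 0,"fingers": 5},{"tx": 0,"ty": -5,"tz": 11,"ax": 0,"ay": 0,"az": 0,"fingers": 5},{"tx": 0,"ty": -6,"tz": 11,"ax": 0,"ay": 0,"az": 0,"fingers": 5},{"tx": 0,"ty": -7,"tz": 10,"ax": 0,"ay": 0,"az": 0,"fingers": 5},{"tx": 0,"ty": -8,"tz": 10,"ax": 0,"ay": 0,"az": 0,"fingers": 5}]'

```text
time: 7.6
tcp_pos: [0.5572, -0.0704, 0.1551]
eef_rot: [0.502, 0.492, 0.512, -0.494]
wrist_force: [1.2, 0.1, -4.7]
gripper_width: 0.0131
```

```bash
python3 - <<'E'
from h import *
s,R=st(); 
E
```

```text
t 7.6 tcp [ 0.5572 -0.0704  0.1551] x [-0.013  0.008 -1.   ] y [ 1.     0.028 -0.013] F [ 1.2  0.1 -4.7] w 0.013095286855365066
```

Emit:
servo_tool --steps '[{"tx": 1,"ty": -7,"tz": 11,"ax": 0,"ay": -0.5,"az": 0,"fingers": 5},{"tx": 0,"ty": -8,"tz": 10,"ax": 0,"ay": 0,"az": 0,"fingers": 5},{"tx": 0,"ty": -9,"tz": 9,"ax": 0,"ay": 0,"az": 0,"fingers": 5},{"tx": 0,"ty": -10,"tz": 8,"ax": 0,"ay": 0,"az": 0,"fingers": 5},{"tx": 0,"ty": -11,"tz": 7,"ax": 0,"ay": 0,"az": 0,"fingers": 5},{"tx": 0,"ty": -12,"tz": 5,"ax": 0,"ay": 0,"az": 0,"fingers": 5},{"tx": 0,"ty": -12,"tz": 3,"ax": 0,"ay": 0,"az": 0,"fingers": 5},{"tx": 0,"ty": -12,"tz": 2,"ax": 0,"ay": 0,"az": 0,"fingers": 5}]'

```text
time: 8.27
tcp_pos: [0.5559, -0.1592, 0.2121]
eef_rot: [0.501, 0.493, 0.512, -0.493]
wrist_force: [1.8, 0.5, -9.4]
gripper_width: 0.0129
```

```bash
python3 - <<'E'
from h import *
s,R=st(); snap('side','j',(250,50,450,200),4)
E
```

```text
t 8.27 tcp [ 0.5559 -0.1592  0.2121] x [-0.01   0.011 -1.   ] y [ 1.     0.027 -0.01 ] F [ 1.8  0.5 -9.4] w 0.01290133025154991
```

View pics/j.png

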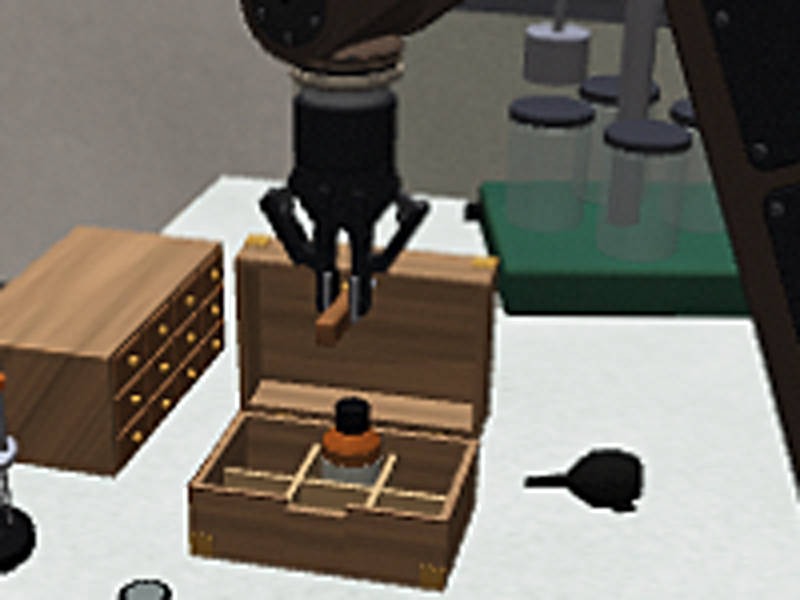

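Emit:
servo_tool --steps '[{"tx": 0,"ty": -3,"tz": -6,"ax": 0,"ay": 0,"az": 0,"fingers": 5},{"tx": 0,"ty": -8,"tz": -4,"ax": 0,"ay": 0,"az": 0,"fingers": 5},{"tx": 0,"ty": -8,"tz": 0,"ax": 0,"ay": 0,"az": 0,"fingers": 5},{"tx": 0,"ty": -8,"tz": 0,"ax": 0,"ay": 0,"az": 0,"fingers": 5},{"tx": 0,"ty": -6,"tz": 0,"ax": 0,"ay": 0,"az": 0,"fingers": 5},{"tx": 0,"ty": 0,"tz": 0,"ax": 0,"ay": 0,"az": 0,"fingers": 5}]'

```text
time: 8.82
tcp_pos: [0.557, -0.1988, 0.2024]
eef_rot: [0.503, 0.494, 0.51, -0.493]
wrist_force: [-0.1, 0.7, -0.8]
gripper_width: 0.0128
```

```bash
python3 - <<'E'
from h import *
s,R=st(); snap('side','k',(250,50,450,200),4)
im=np.hstack([cv2.imread('pics/j.png')[150:500,150:520],cv2.imread('pics/k.png')[150:500,150:520]]);cv2.imwrite('pics/k2.png',im)
E
```

```text
t 8.82 tcp [ 0.557  -0.1988  0.2024] x [-0.007  0.008 -1.   ] y [ 1.     0.026 -0.006] F [-0.1  0.7 -0.8] w 0.012811517151381811
```

View pics/k2.png

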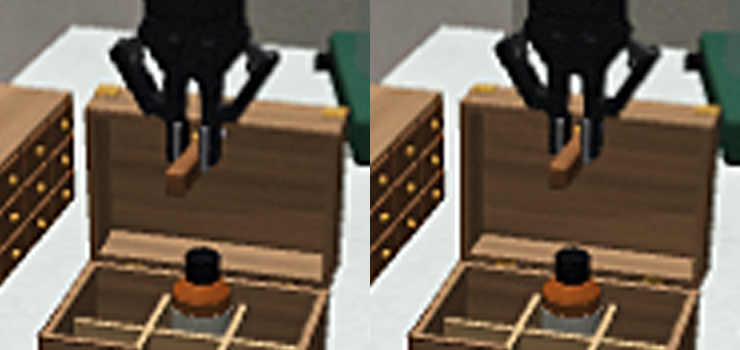

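Emit:
servo_tool --steps '[{"tx": 0,"ty": 0,"tz": -5,"ax": 0,"ay": -0.4,"az": 0,"fingers": 5},{"tx": 0,"ty": 15,"tz": 0,"ax": 0,"ay": 0,"az": 0,"fingers": 5},{"tx": 0,"ty": 30,"tz": 0,"ax": 0,"ay": 0,"az": 0,"fingers": 5},{"tx": 0,"ty": 38,"tz": 0,"ax": 0,"ay": 0,"az": 0,"fingers": 5},{"tx": 0,"ty": 38,"tz": 0,"ax": 0,"ay": 0,"az": 0,"fingers": 5},{"tx": 0,"ty": 38,"tz": 0,"ax": 0,"ay": 0,"az": 0,"fingers": 5},{"tx": 0,"ty": 38,"tz": 0,"ax": 0,"ay": 0,"az": 0,"fingers": 5},{"tx": -15,"ty": 38,"tz": 0,"ax": 0,"ay": 0,"az": 5,"fingers": 5},{"tx": -30,"ty": 20,"tz": 0,"ax": 0,"ay": 0,"az": 7,"fingers": 5},{"tx": -30,"ty": 0,"tz": 0,"ax": 0,"ay": 0,"az": 7,"fingers": 5}]'

```text
time: 9.7
tcp_pos: [0.4806, 0.0704, 0.1962]
eef_rot: [0.582, 0.406, 0.582, -0.399]
wrist_force: [0.4, -0.0, -0.2]
gripper_width: 0.013
```

```bash
python3 - <<'E'
from h import *
s,R=st();print('jaw',np.degrees(np.arctan2(R[1,1],R[0,1])))
E
```

```text
t 9.7 tcp [0.4806 0.0704 0.1962] x [ 0.006  0.009 -1.   ] y [0.936 0.353 0.008] F [ 0.4 -0.  -0.2] w 0.012965138732518701
jaw 20.67717169749261
```

Emit:
servo_tool --steps '[{"tx": -20,"ty": -8,"tz": 0,"ax": -0.4,"ay": 0.2,"az": 4,"fingers": 5},{"tx": -20,"ty": -8,"tz": -20,"ax": 0,"ay": 0,"az": 2.5,"fingers": 5},{"tx": -5,"ty": -4,"tz": -35,"ax": 0,"ay": 0,"az": 0,"fingers": 5},{"tx": 0,"ty": 0,"tz": -35,"ax": 0,"ay": 0,"az": 0,"fingers": 5},{"tx": 0,"ty": 0,"tz": -30,"ax": 0,"ay": 0,"az": 0,"fingers": 5},{"tx": 0,"ty": 0,"tz": -10,"ax": 0,"ay": 0,"az": 0,"fingers": 5},{"tx": 0,"ty": 0,"tz": 0,"ax": 0,"ay": 0,"az": 0,"fingers": 5}]'

```text
time: 10.28
tcp_pos: [0.4248, 0.0588, 0.0654]
eef_rot: [0.611, 0.363, 0.606, -0.358]
wrist_force: [-0.6, -0.2, 0.3]
gripper_width: 0.0128
```

```bash
python3 - <<'E'
from h import *
s,R=st();print('jaw',np.degrees(np.arctan2(R[1,1],R[0,1])))
E
```

```text
t 10.28 tcp [0.4248 0.0588 0.0654] x [ 0.011  0.002 -1.   ] y [0.877 0.481 0.01 ] F [-0.6 -0.2  0.3] w 0.012826908270647513
jaw 28.730953773820918
```

Emit:
servo_tool --steps '[{"tx": 8,"ty": -9,"tz": -15,"ax": 0,"ay": 0.5,"az": -1,"fingers": 5},{"tx": 0,"ty": 0,"tz": -15,"ax": 0,"ay": 0,"az": 0,"fingers": 5},{"tx": 0,"ty": 0,"tz": -10,"ax": 0,"ay": 0,"az": 0,"fingers": 5},{"tx": 0,"ty": 0,"tz": -4,"ax": 0,"ay": 0,"az": 0,"fingers": 5},{"tx": 0,"ty": 0,"tz": 0,"ax": 0,"ay": 0,"az": 0,"fingers": 5}]'

```text
time: 10.7
tcp_pos: [0.4334, 0.0524, 0.0226]
eef_rot: [0.607, 0.367, 0.604, -0.363]
wrist_force: [-0.1, 0.1, 0.2]
gripper_width: 0.0127
```

```bash
python3 - <<'E'
from h import *
s,R=st();print('jaw',np.degrees(np.arctan2(R[1,1],R[0,1])))
E
```

```text
t 10.7 tcp [0.4334 0.0524 0.0226] x [ 0.006  0.002 -1.   ] y [0.884 0.467 0.006] F [-0.1  0.1  0.2] w 0.012715424158314875
jaw 27.860730476096467
```

Emit:
servo_tool --steps '[{"tx": 0,"ty": -2,"tz": -4,"ax": 0,"ay": 0,"az": 0,"fingers": 5},{"tx": 0,"ty": 0,"tz": -3,"ax": 0,"ay": 0,"az": 0,"fingers": 5},{"tx": 0,"ty": 0,"tz": -1,"ax": 0,"ay": 0,"az": 0,"fingers": 5},{"tx": 0,"ty": 0,"tz": 0,"ax": 0,"ay": 0,"az": 0,"fingers": 20},{"tx": 0,"ty": 0,"tz": 0,"ax": 0,"ay": 0,"az": 0,"fingers": 40},{"tx": 0,"ty": 0,"tz": 0,"ax": 0,"ay": 0,"az": 0,"fingers": 55},{"tx": 0,"ty": 0,"tz": 0,"ax": 0,"ay": 0,"az": 0,"fingers": 55},{"tx": 0,"ty": 0,"tz": 25,"ax": 0,"ay": 0,"az": 0,"fingers": 55},{"tx": 0,"ty": 0,"tz": 40,"ax": 0,"ay": 0,"az": 0,"fingers": 60},{"tx": 0,"ty": 0,"tz": 40,"ax": 0,"ay": 0,"az": 0,"fingers": 60}]' --force 60

```text
time: 11.53
tcp_pos: [0.4316, 0.051, 0.1204]
eef_rot: [0.605, 0.365, 0.607, -0.364]
wrist_force: [0.6, -0.7, 0.3]
gripper_width: 0.0511
```

Emit:
servo_tool --steps '[{"tx": 0,"ty": 0,"tz": 40,"ax": 0,"ay": 0,"az": 0,"fingers": 60},{"tx": 0,"ty": -35,"tz": 30,"ax": 0,"ay": 0,"az": 0,"fingers": 60},{"tx": 0,"ty": -35,"tz": 0,"ax": 0,"ay": 0,"az": 0,"fingers": 60},{"tx": 0,"ty": -35,"tz": 0,"ax": 0,"ay": 0,"az": 0,"fingers": 60},{"tx": 0,"ty": 0,"tz": 0,"ax": 0,"ay": 0,"az": 0,"fingers": 60}]'

```text
time: 11.95
tcp_pos: [0.433, -0.0524, 0.1994]
eef_rot: [0.611, 0.365, 0.602, -0.361]
wrist_force: [0.0, 0.7, 0.1]
gripper_width: 0.0511
```

```bash
python3 - <<'E'
from h import *
s,R=st();snap('top','l'); snap('wrist','m')
im=cv2.imread('pics/l_full.png')[100:260,170:470]
cv2.imwrite('pics/l.png',cv2.resize(im,None,fx=2.6,fy=2.6,interpolation=cv2.INTER_CUBIC))
E
```

```text
t 11.95 tcp [ 0.433  -0.0524  0.1994] x [ 0.014 -0.001 -1.   ] y [0.881 0.474 0.012] F [0.  0.7 0.1] w 0.05114312045108965
```

View pics/l.png

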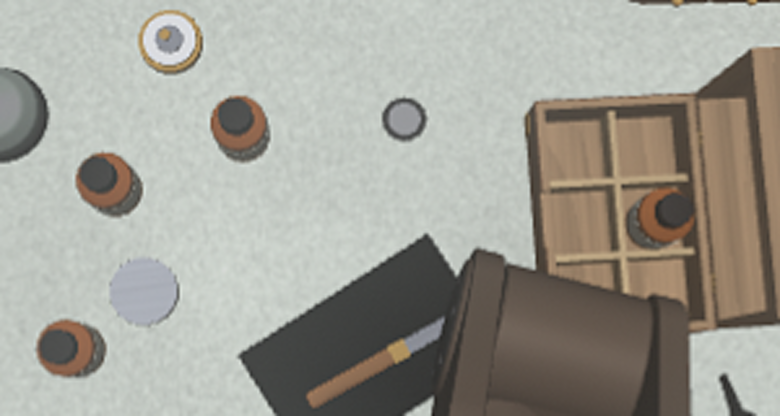

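```bash
python3 - <<'E'
from h import *
np.set_printoptions(precision=4,suppress=True)
def c(u,v,z): return px('top',170+u/2.6,100+v/2.6,z)
a=c(616,181,.045);b=c(620,255,.045);print('div',a,b,(a+b)/2,np.linalg.norm(a-b),np.degrees(np.arctan2(*(a-b)[1::-1])))
t=c(611,112,.045);e=c(622,285,.045);print('yaw',np.degrees(np.arctan2(*(t-e)[1::-1])))
l=c(551,184,.045);r=c(688,178,.045);print('yawx',np.degrees(np.arctan2(*(r-l)[1::-1])))
l=c(553,258,.045);r=c(693,251,.045);print('yawx',np.degrees(np.arctan2(*(r-l)[1::-1])))
print('corner',c(536,104,.065),c(697,95,.065))
ctr=np.array([.562,-.179]);th=np.radians(-88.7);Rm=np.array([[np.cos(th),-np.sin(th)],[np.sin(th),np.cos(th)]])
for q in [(-34,34),(0,34),(0,-34),(34,0)]: 
  w=ctr+Rm@np.array(q)/1000; u=proj('top',[*w,.045]); print(q,w,(u-[170,100])*2.6)
print('stock cap should',(proj('top',[*(ctr+Rm@[.034,0]),.102])-[170,100])*2.6)
for q in [(236,116),(98,174),(58,347)]: print('bottle',c(*q,.094))
E
```

```text
div [ 0.5966 -0.1798  0.045 ] [ 0.5288 -0.1802  0.045 ] [ 0.5627 -0.18    0.045 ] 0.06779988902161221 0.31642025329923845
yaw 0.8493953184634394
yawx -88.62787772587122
yawx -88.43894626042977
corner [ 0.6647 -0.1064  0.065 ] [ 0.6705 -0.2531  0.065 ]
(-34, 34) [ 0.5952 -0.1442] [577.2502 183.2472]
(0, 34) [ 0.596  -0.1782] [614.2912 181.6684]
(0, -34) [ 0.528  -0.1798] [619.57   255.8554]
(34, 0) [ 0.5628 -0.213 ] [653.9754 217.0006]
stock cap should [670.0021 207.4833]
bottle [0.6522 0.1599 0.094 ]
bottle [0.6037 0.279  0.094 ]
bottle [0.4558 0.3127 0.094 ]
```

Emit:
servo_tool --steps '[{"tx": 27,"ty": 27,"tz": 0,"ax": 0,"ay": 0.4,"az": -5,"fingers": 65},{"tx": 27,"ty": 27,"tz": 0,"ax": 0,"ay": 0,"az": -5,"fingers": 65},{"tx": 27,"ty": 27,"tz": 0,"ax": 0,"ay": 0,"az": -5,"fingers": 65},{"tx": 27,"ty": 27,"tz": 0,"ax": 0,"ay": 0,"az": -5,"fingers": 65},{"tx": 27,"ty": 27,"tz": 0,"ax": 0,"ay": 0,"az": -5,"fingers": 65},{"tx": 27,"ty": 27,"tz": -10,"ax": 0,"ay": 0,"az": -2,"fingers": 65},{"tx": 27,"ty": 27,"tz": -10,"ax": 0,"ay": 0,"az": 0,"fingers": 65},{"tx": 25,"ty": 20,"tz": -10,"ax": 0,"ay": 0,"az": 0,"fingers": 65},{"tx": 0,"ty": 0,"tz": 0,"ax": 0,"ay": 0,"az": 0,"fingers": 65},{"tx": 0,"ty": 0,"tz": 0,"ax": 0,"ay": 0,"az": 0,"fingers": 65}]'

```text
time: 12.88
tcp_pos: [0.6469, 0.1847, 0.1611]
eef_rot: [0.5, 0.497, 0.503, -0.501]
wrist_force: [0.5, 0.1, 0.4]
gripper_width: 0.0556
```

```bash
python3 - <<'E'
from h import *
s,R=st();print('jaw',np.degrees(np.arctan2(R[1,1],R[0,1])))
E
```

```text
t 12.88 tcp [0.6469 0.1847 0.1611] x [-0.007 -0.    -1.   ] y [ 1.     0.005 -0.007] F [0.5 0.1 0.4] w 0.05559462958357182
jaw 0.302975341665275
```

Emit:
servo_tool --steps '[{"tx": 5,"ty": -15,"tz": 0,"ax": 0,"ay": -0.4,"az": 0.5,"fingers": 65},{"tx": 0,"ty": -8,"tz": -10,"ax": 0,"ay": 0,"az": 0,"fingers": 65},{"tx": 0,"ty": -2,"tz": -10,"ax": 0,"ay": 0,"az": 0,"fingers": 65},{"tx": 0,"ty": 0,"tz": 0,"ax": 0,"ay": 0,"az": 0,"fingers": 65}]'

```text
time: 13.22
tcp_pos: [0.6482, 0.1623, 0.1375]
eef_rot: [0.503, 0.494, 0.505, -0.497]
wrist_force: [0.5, 0.9, -0.0]
gripper_width: 0.0554
```

```bash
python3 - <<'E'
from h import *
s,R=st();print('jaw',np.degrees(np.arctan2(R[1,1],R[0,1])))
snap('wrist','n')
E
```

```text
t 13.22 tcp [0.6482 0.1623 0.1375] x [-0.005 -0.001 -1.   ] y [ 1.     0.018 -0.005] F [ 0.5  0.9 -0. ] w 0.055396176266019226
jaw 1.023056489738003
```

View pics/n.png

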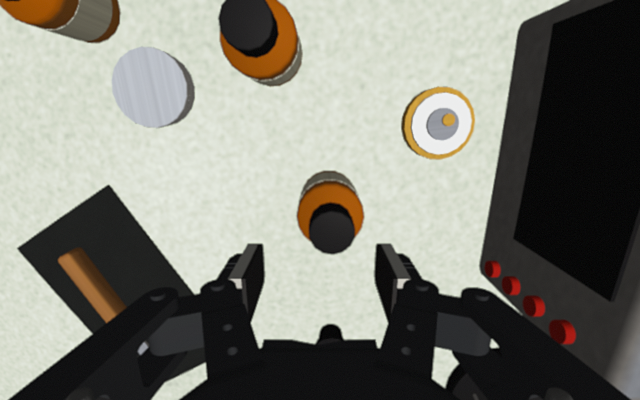

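```bash
python3 - <<'E'
from h import *
print(px('wrist',331.5,228.5,.094),px('wrist',248,25,.094))
E
```

```text
[0.65552724 0.1653497  0.094     ] [0.60777638 0.27985002 0.094     ]
```

Emit:
servo_tool --steps '[{"tx": 5,"ty": 0,"tz": -20,"ax": 0,"ay": 0,"az": 0,"fingers": 65},{"tx": 1,"ty": 0,"tz": -20,"ax": 0,"ay": 0,"az": 0,"fingers": 65},{"tx": 0,"ty": 0,"tz": -12,"ax": 0,"ay": 0,"az": 0,"fingers": 65},{"tx": 0,"ty": 0,"tz": 0,"ax": 0,"ay": 0,"az": 0,"fingers": 65}]'

```text
time: 13.6
tcp_pos: [0.6541, 0.1627, 0.0865]
eef_rot: [0.503, 0.496, 0.504, -0.496]
wrist_force: [-1.0, 0.5, -0.0]
gripper_width: 0.0552
```

```bash
python3 - <<'E'
from h import *
s,R=st();print('jaw',np.degrees(np.arctan2(R[1,1],R[0,1])))
E
```

```text
t 13.6 tcp [0.6541 0.1627 0.0865] x [-0.002  0.    -1.   ] y [ 1.     0.016 -0.002] F [-1.   0.5 -0. ] w 0.05515759200994645
jaw 0.8955011917769903
```

Lower 5 mm, grip, and lift a little.

Emit:
servo_tool --steps '[{"tx": 0,"ty": 0,"tz": -6,"ax": 0,"ay": 0,"az": 0,"fingers": 65},{"tx": 0,"ty": 0,"tz": -1,"ax": 0,"ay": 0,"az": 0,"fingers": 50},{"tx": 0,"ty": 0,"tz": 0,"ax": 0,"ay": 0,"az": 0,"fingers": 25},{"tx": 0,"ty": 0,"tz": 0,"ax": 0,"ay": 0,"az": 0,"fingers": 20},{"tx": 0,"ty": 0,"tz": 0,"ax": 0,"ay": 0,"az": 0,"fingers": 20},{"tx": 0,"ty": 0,"tz": 0,"ax": 0,"ay": 0,"az": 0,"fingers": 20},{"tx": 0,"ty": 0,"tz": 15,"ax": 0,"ay": 0,"az": 0,"fingers": 20},{"tx": 0,"ty": 0,"tz": 30,"ax": 0,"ay": 0,"az": 0,"fingers": 20},{"tx": 0,"ty": 0,"tz": 0,"ax": 0,"ay": 0,"az": 0,"fingers": 20}]' --force 40

```text
time: 14.35
tcp_pos: [0.654, 0.163, 0.1279]
eef_rot: [0.503, 0.496, 0.504, -0.496]
wrist_force: [0.7, -0.5, -0.6]
gripper_width: 0.0286
```

```bash
python3 - <<'E'
from h import *
s,R=st();print('jaw',np.degrees(np.arctan2(R[1,1],R[0,1])))
E
```

```text
t 14.35 tcp [0.654  0.163  0.1279] x [-0.001  0.    -1.   ] y [ 1.     0.015 -0.001] F [ 0.7 -0.5 -0.6] w 0.028616545431986478
jaw 0.8722796211269737
```

Emit:
servo_tool --steps '[{"tx": 0,"ty": 0,"tz": 25,"ax": 0,"ay": 0,"az": 0,"fingers": 20},{"tx": 0,"ty": -15,"tz": 25,"ax": 0,"ay": 0,"az": 0,"fingers": 20},{"tx": -4,"ty": -30,"tz": 5,"ax": 0,"ay": 0,"az": 0,"fingers": 20},{"tx": -4,"ty": -37,"tz": 0,"ax": 0,"ay": 0,"az": 0,"fingers": 20},{"tx": -4,"ty": -37,"tz": 0,"ax": 0,"ay": 0,"az": 0,"fingers": 20},{"tx": -4,"ty": -37,"tz": 0,"ax": 0,"ay": 0,"az": 0,"fingers": 20},{"tx": -4,"ty": -37,"tz": 0,"ax": 0,"ay": 0,"az": 0,"fingers": 20},{"tx": -4,"ty": -37,"tz": 0,"ax": 0,"ay": 0,"az": 0,"fingers": 20},{"tx": -4,"ty": -35,"tz": 0,"ax": 0,"ay": 0,"az": 0,"fingers": 20},{"tx": 0,"ty": -20,"tz": 0,"ax": 0,"ay": 0,"az": 0,"fingers": 20}]'

```text
time: 15.18
tcp_pos: [0.6225, -0.128, 0.1878]
eef_rot: [0.507, 0.495, 0.505, -0.493]
wrist_force: [-0.0, 0.8, -1.3]
gripper_width: 0.0289
```

```bash
python3 - <<'E'
from h import *
s,R=st();print('jaw',np.degrees(np.arctan2(R[1,1],R[0,1])))
E
```

```text
t 15.18 tcp [ 0.6225 -0.128   0.1878] x [ 0.005  0.    -1.   ] y [1.    0.025 0.005] F [-0.   0.8 -1.3] w 0.028942741961749868
jaw 1.4048266806922949
```

Emit:
servo_tool --steps '[{"tx": 7,"ty": -12,"tz": 0,"ax": 0,"ay": 0.3,"az": 0,"fingers": 20},{"tx": 0,"ty": -3,"tz": -10,"ax": 0,"ay": 0,"az": 0,"fingers": 20},{"tx": 0,"ty": 0,"tz": -6,"ax": 0,"ay": 0,"az": 0,"fingers": 20},{"tx": 0,"ty": 0,"tz": 0,"ax": 0,"ay": 0,"az": 0,"fingers": 20},{"tx": 0,"ty": 0,"tz": 0,"ax": 0,"ay": 0,"az": 0,"fingers": 20}]'

```text
time: 15.6
tcp_pos: [0.6279, -0.1478, 0.1694]
eef_rot: [0.504, 0.495, 0.505, -0.495]
wrist_force: [-0.2, 0.1, -1.5]
gripper_width: 0.0288
```

```bash
python3 - <<'E'
from h import *
s,R=st();snap('side','o',(270,90,420,200),5)
E
```

```text
t 15.6 tcp [ 0.6279 -0.1478  0.1694] x [-0.001  0.    -1.   ] y [ 1.     0.019 -0.001] F [-0.2  0.1 -1.5] w 0.02881192916498033
```

View pics/o.png

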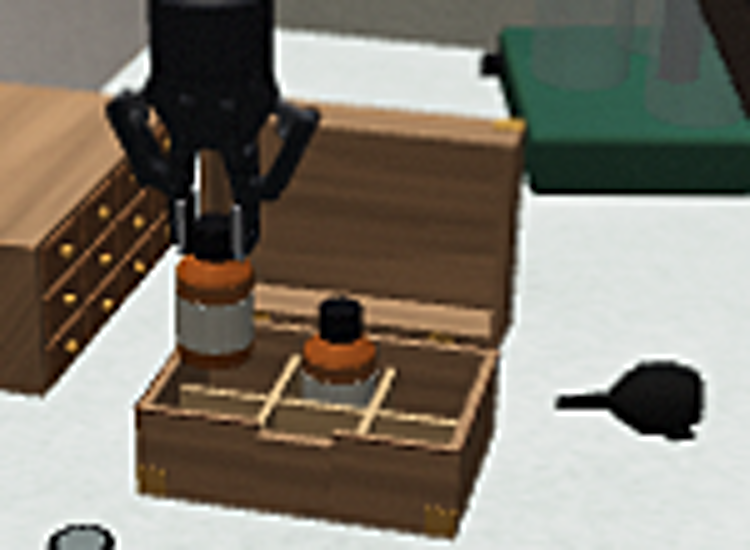

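Emit:
servo_tool --steps '[{"tx": 2,"ty": 4,"tz": -10,"ax": 0,"ay": 0,"az": 0,"fingers": 20},{"tx": 0,"ty": 0,"tz": -15,"ax": 0,"ay": 0,"az": 0,"fingers": 20},{"tx": 0,"ty": 0,"tz": -15,"ax": 0,"ay": 0,"az": 0,"fingers": 20},{"tx": 0,"ty": 0,"tz": -15,"ax": 0,"ay": 0,"az": 0,"fingers": 20},{"tx": 0,"ty": 0,"tz": -10,"ax": 0,"ay": 0,"az": 0,"fingers": 20},{"tx": 0,"ty": 0,"tz": 0,"ax": 0,"ay": 0,"az": 0,"fingers": 20}]'

```text
time: 16.15
tcp_pos: [0.6309, -0.1368, 0.1008]
eef_rot: [0.507, 0.494, 0.506, -0.493]
wrist_force: [-0.6, -2.4, -2.2]
gripper_width: 0.0283
```

```bash
python3 - <<'E'
from h import *
s,R=st()
E
```

```text
t 16.15 tcp [ 0.6309 -0.1368  0.1008] x [ 0.002 -0.001 -1.   ] y [1.    0.026 0.002] F [-0.6 -2.4 -2.2] w 0.028344795866266464
```

Emit:
servo_tool --steps '[{"tx": -1,"ty": -8,"tz": 0,"ax": 0,"ay": 0,"az": 0,"fingers": 20},{"tx": 0,"ty": 0,"tz": -4,"ax": 0,"ay": 0,"az": 0,"fingers": 20},{"tx": 0,"ty": 0,"tz": -4,"ax": 0,"ay": 0,"az": 0,"fingers": 20},{"tx": 0,"ty": 0,"tz": 0,"ax": 0,"ay": 0,"az": 0,"fingers": 20}]'

```text
time: 16.48
tcp_pos: [0.6304, -0.1444, 0.093]
eef_rot: [0.508, 0.494, 0.506, -0.493]
wrist_force: [-0.5, 0.8, -1.0]
gripper_width: 0.0287
```

```bash
python3 - <<'E'
from h import *
s,R=st()
E
```

```text
t 16.48 tcp [ 0.6304 -0.1444  0.093 ] x [ 0.003 -0.001 -1.   ] y [1.    0.027 0.003] F [-0.5  0.8 -1. ] w 0.028697463552152424
```

Emit:
servo_tool --steps '[{"tx": 0,"ty": 0,"tz": -2.5,"ax": 0,"ay": 0,"az": 0,"fingers": 20},{"tx": 0,"ty": 0,"tz": -2,"ax": 0,"ay": 0,"az": 0,"fingers": 20},{"tx": 0,"ty": 0,"tz": -1,"ax": 0,"ay": 0,"az": 0,"fingers": 20}]'

```text
time: 16.73
tcp_pos: [0.631, -0.1447, 0.0885]
eef_rot: [0.508, 0.494, 0.505, -0.492]
wrist_force: [-0.2, 0.3, 7.1]
gripper_width: 0.0287
```

```bash
python3 - <<'E'
from h import *
s,R=st()
E
```

```text
t 16.73 tcp [ 0.631  -0.1447  0.0885] x [ 0.005 -0.001 -1.   ] y [1.    0.027 0.005] F [-0.2  0.3  7.1] w 0.02872146869496392
```

Emit:
servo_tool --steps '[{"tx": 0,"ty": 0,"tz": 1,"ax": 0,"ay": 0,"az": 0,"fingers": 35},{"tx": 0,"ty": 0,"tz": 0,"ax": 0,"ay": 0,"az": 0,"fingers": 50},{"tx": 0,"ty": 0,"tz": 0,"ax": 0,"ay": 0,"az": 0,"fingers": 60},{"tx": 0,"ty": 0,"tz": 0,"ax": 0,"ay": 0,"az": 0,"fingers": 60},{"tx": 0,"ty": 0,"tz": 25,"ax": 0,"ay": 0,"az": 0,"fingers": 60},{"tx": 0,"ty": 0,"tz": 35,"ax": 0,"ay": 0,"az": 0,"fingers": 60},{"tx": 0,"ty": 15,"tz": 25,"ax": 0,"ay": 0,"az": 0,"fingers": 60},{"tx": 0,"ty": 36,"tz": 0,"ax": 0,"ay": 0,"az": 0,"fingers": 65},{"tx": -3,"ty": 36,"tz": 0,"ax": 0,"ay": 0,"az": 0,"fingers": 65},{"tx": -3,"ty": 36,"tz": 0,"ax": 0,"ay": 0,"az": 0,"fingers": 65}]'

```text
time: 17.57
tcp_pos: [0.6252, -0.0245, 0.1792]
eef_rot: [0.507, 0.497, 0.502, -0.494]
wrist_force: [0.2, -0.3, -0.4]
gripper_width: 0.0554
```

Emit:
servo_tool --steps '[{"tx": -3,"ty": 36,"tz": 0,"ax": 0,"ay": 0,"az": 0,"fingers": 65},{"tx": -3,"ty": 36,"tz": 0,"ax": 0,"ay": 0,"az": 0,"fingers": 65},{"tx": -3,"ty": 36,"tz": 0,"ax": 0,"ay": 0,"az": 0,"fingers": 65},{"tx": -3,"ty": 36,"tz": 0,"ax": 0,"ay": 0,"az": 0,"fingers": 65},{"tx": -3,"ty": 36,"tz": 0,"ax": 0,"ay": 0,"az": 0,"fingers": 65},{"tx": -2,"ty": 20,"tz": 0,"ax": 0,"ay": 0,"az": 0,"fingers": 65},{"tx": 0,"ty": 0,"tz": 0,"ax": 0,"ay": 0,"az": 0,"fingers": 65},{"tx": 0,"ty": 0,"tz": 0,"ax": 0,"ay": 0,"az": 0,"fingers": 65}]'

```text
time: 18.23
tcp_pos: [0.6048, 0.1917, 0.1818]
eef_rot: [0.509, 0.497, 0.502, -0.491]
wrist_force: [-1.1, -0.2, -0.5]
gripper_width: 0.0552
```

```bash
python3 - <<'E'
from h import *
s,R=st();snap('wrist','p');snap('top','q')
im=np.hstack([cv2.resize(cv2.imread('pics/p_full.png'),(480,300)),cv2.resize(cv2.imread('pics/q_full.png')[110:260,350:490],(280,300),interpolation=cv2.INTER_CUBIC)]);cv2.imwrite('pics/p2.png',im)
E
```

```text
t 18.23 tcp [0.6048 0.1917 0.1818] x [ 0.013 -0.001 -1.   ] y [1.    0.023 0.013] F [-1.1 -0.2 -0.5] w 0.05516785774453575
```

View pics/p2.png

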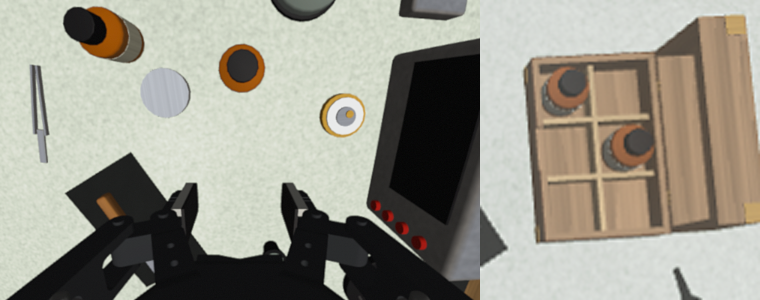

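```bash
python3 - <<'E'
from h import *
im=cv2.imread('pics/p_full.png');g=im.max(2)
# dark cap centroid near guess
for (u,v) in [(322,88),(109,35)]:
  w=g[max(v-32,0):v+32,u-32:u+32]<70; n,l,s,c=cv2.connectedComponentsWithStats(w.astype('uint8')); i=1+np.argmax(s[1:,4]); q=c[i]+[u-32,max(v-32,0)]; print(q,s[i],px('wrist',*q,.094))
im=cv2.imread('pics/q_full.png');print(im.shape)
E
```

```text
[322.80170576  87.49111585] [  13   10   41   44 1407] [0.60640425 0.28042198 0.094     ]
[112.63498818  34.85815603] [   8    7   56   50 2115] [0.46420458 0.31258195 0.094     ]
(400, 640, 3)
```

Emit:
servo_tool --steps '[{"tx": 0,"ty": 30,"tz": 0,"ax": 0,"ay": 0.6,"az": 0,"fingers": 65},{"tx": 0,"ty": 30,"tz": -10,"ax": 0,"ay": 0,"az": 0,"fingers": 65},{"tx": 0,"ty": 22,"tz": -20,"ax": 0,"ay": 0,"az": 0,"fingers": 65},{"tx": 0,"ty": 4,"tz": -15,"ax": 0,"ay": 0,"az": 0,"fingers": 65},{"tx": 0,"ty": 0,"tz": 0,"ax": 0,"ay": 0,"az": 0,"fingers": 65},{"tx": 0,"ty": 0,"tz": 0,"ax": 0,"ay": 0,"az": 0,"fingers": 65}]'

```text
time: 18.83
tcp_pos: [0.6085, 0.2705, 0.1368]
eef_rot: [0.504, 0.498, 0.501, -0.497]
wrist_force: [0.5, -0.9, 1.9]
gripper_width: 0.0555
```

```bash
python3 - <<'E'
from h import *
s,R=st()
E
```

```text
t 18.83 tcp [0.6085 0.2705 0.1368] x [ 0.004 -0.001 -1.   ] y [1.    0.01  0.004] F [ 0.5 -0.9  1.9] w 0.05554489137862736
```

Emit:
servo_tool --steps '[{"tx": -3,"ty": 8,"tz": 0,"ax": 0,"ay": 0.2,"az": 0,"fingers": 65},{"tx": 0,"ty": 1,"tz": -20,"ax": 0,"ay": 0,"az": 0,"fingers": 65},{"tx": 0,"ty": 0,"tz": -20,"ax": 0,"ay": 0,"az": 0,"fingers": 65},{"tx": 0,"ty": 0,"tz": -12,"ax": 0,"ay": 0,"az": 0,"fingers": 65},{"tx": 0,"ty": 0,"tz": 0,"ax": 0,"ay": 0,"az": 0,"fingers": 65}]'

```text
time: 19.25
tcp_pos: [0.6083, 0.276, 0.0887]
eef_rot: [0.502, 0.501, 0.499, -0.497]
wrist_force: [-0.0, -0.2, -0.2]
gripper_width: 0.0555
```

```bash
python3 - <<'E'
from h import *
s,R=st()
E
```

```text
t 19.25 tcp [0.6083 0.276  0.0887] x [ 0.006  0.001 -1.   ] y [1.    0.003 0.006] F [-0.  -0.2 -0.2] w 0.05551573952848388
```

Emit:
servo_tool --steps '[{"tx": -3,"ty": 4,"tz": -6,"ax": 0,"ay": 0.3,"az": 0.5,"fingers": 65},{"tx": 0,"ty": 0,"tz": -2,"ax": 0,"ay": 0,"az": 0,"fingers": 65},{"tx": 0,"ty": 0,"tz": 0,"ax": 0,"ay": 0,"az": 0,"fingers": 65}]'

```text
time: 19.5
tcp_pos: [0.6061, 0.2797, 0.0825]
eef_rot: [0.503, 0.498, 0.503, -0.496]
wrist_force: [-0.3, 0.3, -0.0]
gripper_width: 0.0551
```

```bash
python3 - <<'E'
from h import *
s,R=st()
E
```

```text
t 19.5 tcp [0.6061 0.2797 0.0825] x [ 0.003  0.002 -1.   ] y [1.    0.011 0.003] F [-0.3  0.3 -0. ] w 0.055097489949077656
```

Emit:
servo_tool --steps '[{"tx": 0,"ty": 0,"tz": 0,"ax": 0,"ay": 0,"az": 0,"fingers": 50},{"tx": 0,"ty": 0,"tz": 0,"ax": 0,"ay": 0,"az": 0,"fingers": 25},{"tx": 0,"ty": 0,"tz": 0,"ax": 0,"ay": 0,"az": 0,"fingers": 20},{"tx": 0,"ty": 0,"tz": 0,"ax": 0,"ay": 0,"az": 0,"fingers": 20},{"tx": 0,"ty": 0,"tz": 0,"ax": 0,"ay": 0,"az": 0,"fingers": 20}]'

```text
time: 19.92
tcp_pos: [0.6068, 0.2801, 0.0848]
eef_rot: [0.503, 0.499, 0.502, -0.495]
wrist_force: [0.2, -0.7, -1.2]
gripper_width: 0.0281
```

```bash
python3 - <<'E'
from h import *
s,R=st()
E
```

```text
t 19.92 tcp [0.6068 0.2801 0.0848] x [ 0.005  0.003 -1.   ] y [1.    0.011 0.005] F [ 0.2 -0.7 -1.2] w 0.02808428086988705
```

Emit:
servo_tool --steps '[{"tx": 0,"ty": 0,"tz": 15,"ax": 0,"ay": 0,"az": 0,"fingers": 20},{"tx": 0,"ty": 0,"tz": 35,"ax": 0,"ay": 0,"az": 0,"fingers": 20},{"tx": 0,"ty": -10,"tz": 35,"ax": 0,"ay": 0,"az": 0,"fingers": 20},{"tx": -4,"ty": -25,"tz": 15,"ax": 0,"ay": 0,"az": 0,"fingers": 20},{"tx": -4,"ty": -35,"tz": 0,"ax": 0,"ay": 0,"az": 0,"fingers": 20},{"tx": -4,"ty": -35,"tz": 0,"ax": 0,"ay": 0,"az": 0,"fingers": 20},{"tx": -4,"ty": -35,"tz": 0,"ax": 0,"ay": 0,"az": 0,"fingers": 20},{"tx": -4,"ty": -35,"tz": 0,"ax": 0,"ay": 0,"az": 0,"fingers": 20},{"tx": -4,"ty": -35,"tz": 0,"ax": 0,"ay": 0,"az": 0,"fingers": 20},{"tx": -4,"ty": -35,"tz": 0,"ax": 0,"ay": 0,"az": 0,"fingers": 20}]'

```text
time: 20.75
tcp_pos: [0.5748, 0.0321, 0.1886]
eef_rot: [0.506, 0.497, 0.504, -0.493]
wrist_force: [0.6, -0.4, -2.0]
gripper_width: 0.0284
```

Emit:
servo_tool --steps '[{"tx": -4,"ty": -35,"tz": 0,"ax": 0,"ay": 0,"az": 0,"fingers": 20},{"tx": -4,"ty": -35,"tz": 0,"ax": 0,"ay": 0,"az": 0,"fingers": 20},{"tx": -3,"ty": -35,"tz": 0,"ax": 0,"ay": 0,"az": 0,"fingers": 20},{"tx": 0,"ty": -30,"tz": 0,"ax": 0,"ay": 0,"az": 0,"fingers": 20},{"tx": 0,"ty": -20,"tz": 0,"ax": 0,"ay": 0,"az": 0,"fingers": 20},{"tx": 0,"ty": 0,"tz": 0,"ax": 0,"ay": 0,"az": 0,"fingers": 20},{"tx": 0,"ty": 0,"tz": 0,"ax": 0,"ay": 0,"az": 0,"fingers": 20}]'

```text
time: 21.33
tcp_pos: [0.5601, -0.1371, 0.1893]
eef_rot: [0.505, 0.498, 0.502, -0.495]
wrist_force: [0.2, 0.1, -1.6]
gripper_width: 0.0286
```

```bash
python3 - <<'E'
from h import *
s,R=st()
E
```

```text
t 21.33 tcp [ 0.5601 -0.1371  0.1893] x [ 0.006  0.001 -1.   ] y [1.    0.014 0.006] F [ 0.2  0.1 -1.6] w 0.028643222236614214
```

Emit:
servo_tool --steps '[{"tx": 2,"ty": -9,"tz": 0,"ax": 0,"ay": 0.3,"az": 0.5,"fingers": 20},{"tx": 0,"ty": 0,"tz": -10,"ax": 0,"ay": 0,"az": 0,"fingers": 20},{"tx": 0,"ty": 0,"tz": -6,"ax": 0,"ay": 0,"az": 0,"fingers": 20},{"tx": 0,"ty": 0,"tz": 0,"ax": 0,"ay": 0,"az": 0,"fingers": 20}]'

```text
time: 21.67
tcp_pos: [0.5624, -0.1447, 0.1718]
eef_rot: [0.506, 0.494, 0.507, -0.493]
wrist_force: [-0.4, 0.4, -1.0]
gripper_width: 0.0282
```

```bash
python3 - <<'E'
from h import *
s,R=st()
E
```

```text
t 21.67 tcp [ 0.5624 -0.1447  0.1718] x [ 0.     0.001 -1.   ] y [1.    0.026 0.   ] F [-0.4  0.4 -1. ] w 0.02821289888808361
```

Emit:
servo_tool --steps '[{"tx": 0,"ty": -2,"tz": -12,"ax": 0,"ay": 0,"az": 0,"fingers": 20},{"tx": 0,"ty": -1,"tz": -14,"ax": 0,"ay": 0,"az": 0,"fingers": 20},{"tx": 0,"ty": -1,"tz": -14,"ax": 0,"ay": 0,"az": 0,"fingers": 20},{"tx": 0,"ty": -1,"tz": -14,"ax": 0,"ay": 0,"az": 0,"fingers": 20},{"tx": 0,"ty": 0,"tz": -7,"ax": 0,"ay": 0,"az": 0,"fingers": 20},{"tx": 0,"ty": 0,"tz": 0,"ax": 0,"ay": 0,"az": 0,"fingers": 20}]'

```text
time: 22.17
tcp_pos: [0.5627, -0.145, 0.1068]
eef_rot: [0.507, 0.492, 0.509, -0.492]
wrist_force: [-0.1, 0.1, -1.3]
gripper_width: 0.0281
```

```bash
python3 - <<'E'
from h import *
s,R=st()
E
```

```text
t 22.17 tcp [ 0.5627 -0.145   0.1068] x [-0.001  0.002 -1.   ] y [ 0.999  0.032 -0.001] F [-0.1  0.1 -1.3] w 0.028134403192024322
```

Emit:
servo_tool --steps '[{"tx": 0,"ty": -1,"tz": -6,"ax": 0,"ay": 0,"az": 0,"fingers": 20},{"tx": 0,"ty": 0,"tz": -5,"ax": 0,"ay": 0,"az": 0,"fingers": 20},{"tx": 0,"ty": 0,"tz": -3,"ax": 0,"ay": 0,"az": 0,"fingers": 20},{"tx": 0,"ty": 0,"tz": 0,"ax": 0,"ay": 0,"az": 0,"fingers": 20}]'

```text
time: 22.5
tcp_pos: [0.5634, -0.1451, 0.0927]
eef_rot: [0.508, 0.492, 0.509, -0.491]
wrist_force: [-0.5, 0.2, -0.9]
gripper_width: 0.0285
```

```bash
python3 - <<'E'
from h import *
s,R=st()
E
```

```text
t 22.5 tcp [ 0.5634 -0.1451  0.0927] x [-0.     0.002 -1.   ] y [ 0.999  0.034 -0.   ] F [-0.5  0.2 -0.9] w 0.02845046941396193
```

Emit:
servo_tool --steps '[{"tx": 0,"ty": 0,"tz": -2,"ax": 0,"ay": 0,"az": 0,"fingers": 20},{"tx": 0,"ty": 0,"tz": -1.5,"ax": 0,"ay": 0,"az": 0,"fingers": 20}]'

```text
time: 22.67
tcp_pos: [0.5638, -0.1454, 0.092]
eef_rot: [0.509, 0.492, 0.508, -0.491]
wrist_force: [-7.2, 2.8, 21.0]
gripper_width: 0.0286
```

```bash
python3 - <<'E'
from h import *
s,R=st()
E
```

```text
t 22.67 tcp [ 0.5638 -0.1454  0.092 ] x [ 0.002  0.001 -1.   ] y [0.999 0.034 0.002] F [-7.2  2.8 21. ] w 0.02860586196864651
```

Emit:
servo_tool --steps '[{"tx": 0,"ty": 0,"tz": 1,"ax": 0,"ay": 0,"az": 0,"fingers": 35},{"tx": 0,"ty": 0,"tz": 0,"ax": 0,"ay": 0,"az": 0,"fingers": 50},{"tx": 0,"ty": 0,"tz": 0,"ax": 0,"ay": 0,"az": 0,"fingers": 58},{"tx": 0,"ty": 0,"tz": 0,"ax": 0,"ay": 0,"az": 0,"fingers": 58},{"tx": 0,"ty": 0,"tz": 25,"ax": 0,"ay": 0,"az": 0,"fingers": 58},{"tx": 0,"ty": 0,"tz": 35,"ax": 0,"ay": 0,"az": 0,"fingers": 58},{"tx": 0,"ty": 15,"tz": 30,"ax": 0,"ay": 0,"az": 0,"fingers": 60},{"tx": -9,"ty": 37,"tz": 0,"ax": 0,"ay": 0,"az": 0,"fingers": 65},{"tx": -9,"ty": 37,"tz": 0,"ax": 0,"ay": 0,"az": 0,"fingers": 65},{"tx": -9,"ty": 37,"tz": 0,"ax": 0,"ay": 0,"az": 0,"fingers": 65}]'

```text
time: 23.5
tcp_pos: [0.5382, -0.0221, 0.1881]
eef_rot: [0.508, 0.495, 0.504, -0.492]
wrist_force: [1.3, -0.3, 0.1]
gripper_width: 0.0556
```

Emit:
servo_tool --steps '[{"tx": -9,"ty": 37,"tz": 0,"ax": 0,"ay": 0,"az": 0,"fingers": 65},{"tx": -9,"ty": 37,"tz": 0,"ax": 0,"ay": 0,"az": 0,"fingers": 65},{"tx": -9,"ty": 37,"tz": 0,"ax": 0,"ay": 0,"az": 0,"fingers": 65},{"tx": -9,"ty": 37,"tz": 0,"ax": 0,"ay": 0,"az": 0,"fingers": 65},{"tx": -9,"ty": 37,"tz": 0,"ax": 0,"ay": 0,"az": 0,"fingers": 65},{"tx": -9,"ty": 37,"tz": 0,"ax": 0,"ay": 0,"az": 0,"fingers": 65},{"tx": -5,"ty": 20,"tz": 0,"ax": 0,"ay": 0,"az": 0,"fingers": 65},{"tx": 0,"ty": 0,"tz": 0,"ax": 0,"ay": 0,"az": 0,"fingers": 65},{"tx": 0,"ty": 0,"tz": 0,"ax": 0,"ay": 0,"az": 0,"fingers": 65}]'

```text
time: 24.25
tcp_pos: [0.4727, 0.2366, 0.1894]
eef_rot: [0.51, 0.496, 0.505, -0.49]
wrist_force: [0.1, -0.5, -0.2]
gripper_width: 0.0554
```

```bash
python3 - <<'E'
from h import *
s,R=st();c=robot.calibration('wrist');snap('wrist','r');snap('top','s')
im=cv2.imread('pics/r_full.png');g=im.max(2)
for X in [(.456,.3127,.094),(.464,.3127,.094)]:
  print(proj('wrist',X,c))
print(proj('top',(.456,.3127,.094)))
im=np.hstack([cv2.resize(im,(480,300)),cv2.resize(cv2.imread('pics/s_full.png')[110:260,350:490],(280,300),interpolation=cv2.INTER_CUBIC)]);cv2.imwrite('pics/r2.png',im)
E
```

```text
t 24.25 tcp [0.4727 0.2366 0.1894] x [ 0.011  0.001 -1.   ] y [1.    0.029 0.011] F [ 0.1 -0.5 -0.2] w 0.055386010949763316
[298.31474442 108.26683261]
[309.3339854  108.59045598]
[192.30984507 233.37928772]
```

View pics/r2.png

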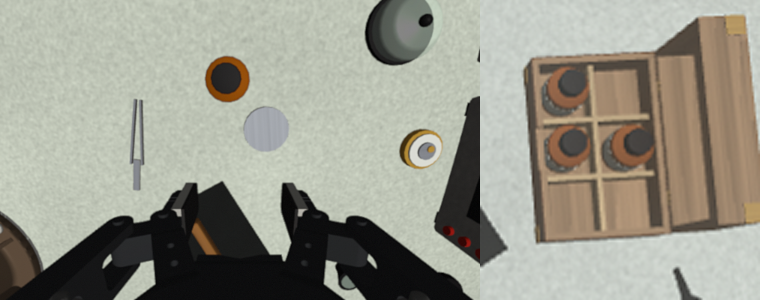

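Emit:
servo_tool --steps '[{"tx": -6,"ty": 27,"tz": 0,"ax": 0,"ay": 0.5,"az": -0.5,"fingers": 65},{"tx": -6,"ty": 27,"tz": -10,"ax": 0,"ay": 0,"az": 0,"fingers": 65},{"tx": -4,"ty": 20,"tz": -20,"ax": 0,"ay": 0,"az": 0,"fingers": 65},{"tx": 0,"ty": 3,"tz": -20,"ax": 0,"ay": 0,"az": 0,"fingers": 65},{"tx": 0,"ty": 0,"tz": 0,"ax": 0,"ay": 0,"az": 0,"fingers": 65},{"tx": 0,"ty": 0,"tz": 0,"ax": 0,"ay": 0,"az": 0,"fingers": 65}]'

```text
time: 24.85
tcp_pos: [0.461, 0.3085, 0.139]
eef_rot: [0.503, 0.5, 0.501, -0.497]
wrist_force: [-0.5, -0.4, 0.1]
gripper_width: 0.0554
```

```bash
python3 - <<'E'
from h import *
s,R=st()
E
```

```text
t 24.85 tcp [0.461  0.3085 0.139 ] x [ 0.005  0.001 -1.   ] y [1.    0.007 0.005] F [-0.5 -0.4  0.1] w 0.0553612033438776
```

Emit:
servo_tool --steps '[{"tx": -4,"ty": 6,"tz": -15,"ax": 0,"ay": 0.3,"az": 0,"fingers": 65},{"tx": 0,"ty": 0,"tz": -20,"ax": 0,"ay": 0,"az": 0,"fingers": 65},{"tx": 0,"ty": 0,"tz": -15,"ax": 0,"ay": 0,"az": 0,"fingers": 65},{"tx": 0,"ty": 0,"tz": 0,"ax": 0,"ay": 0,"az": 0,"fingers": 65}]'

```text
time: 25.18
tcp_pos: [0.4607, 0.3106, 0.0919]
eef_rot: [0.5, 0.502, 0.5, -0.498]
wrist_force: [-0.4, 0.9, 0.5]
gripper_width: 0.0553
```

```bash
python3 - <<'E'
from h import *
s,R=st()
E
```

```text
t 25.18 tcp [0.4607 0.3106 0.0919] x [ 0.004  0.003 -1.   ] y [1.    0.001 0.004] F [-0.4  0.9  0.5] w 0.055284660380460815
```

Emit:
servo_tool --steps '[{"tx": -4,"ty": 4,"tz": -8,"ax": 0,"ay": 0.3,"az": 0.3,"fingers": 65},{"tx": 0,"ty": 0,"tz": -3,"ax": 0,"ay": 0,"az": 0,"fingers": 65},{"tx": 0,"ty": 0,"tz": 0,"ax": 0,"ay": 0,"az": 0,"fingers": 65}]'

```text
time: 25.43
tcp_pos: [0.4585, 0.3133, 0.0831]
eef_rot: [0.5, 0.501, 0.502, -0.498]
wrist_force: [-0.0, 0.1, 0.3]
gripper_width: 0.0556
```

Emit:
servo_tool --steps '[{"tx": 0,"ty": 0,"tz": 0,"ax": 0,"ay": 0,"az": 0,"fingers": 50},{"tx": 0,"ty": 0,"tz": -0.5,"ax": 0,"ay": 0,"az": 0,"fingers": 25},{"tx": 0,"ty": 0,"tz": -0.5,"ax": 0,"ay": 0,"az": 0,"fingers": 20},{"tx": 0,"ty": 0,"tz": 0,"ax": 0,"ay": 0,"az": 0,"fingers": 20},{"tx": 0,"ty": 0,"tz": 0,"ax": 0,"ay": 0,"az": 0,"fingers": 20}]'

```text
time: 25.85
tcp_pos: [0.4592, 0.3133, 0.0846]
eef_rot: [0.5, 0.502, 0.501, -0.497]
wrist_force: [0.6, 0.1, -2.7]
gripper_width: 0.0284
```

```bash
python3 - <<'E'
from h import *
s,R=st()
E
```

```text
t 25.85 tcp [0.4592 0.3133 0.0846] x [ 0.004  0.006 -1.   ] y [1.    0.003 0.004] F [ 0.6  0.1 -2.7] w 0.0284344915869632
```

Emit:
servo_tool --steps '[{"tx": 0,"ty": 0,"tz": 15,"ax": 0,"ay": 0,"az": 0,"fingers": 20},{"tx": 0,"ty": 0,"tz": 35,"ax": 0,"ay": 0,"az": 0,"fingers": 20},{"tx": 0,"ty": -10,"tz": 35,"ax": 0,"ay": 0,"az": 0,"fingers": 20},{"tx": 3,"ty": -25,"tz": 15,"ax": 0,"ay": 0,"az": 0,"fingers": 20},{"tx": 3,"ty": -36,"tz": 0,"ax": 0,"ay": 0,"az": 0,"fingers": 20},{"tx": 3,"ty": -36,"tz": 0,"ax": 0,"ay": 0,"az": 0,"fingers": 20},{"tx": 3,"ty": -36,"tz": 0,"ax": 0,"ay": 0,"az": 0,"fingers": 20},{"tx": 3,"ty": -36,"tz": 0,"ax": 0,"ay": 0,"az": 0,"fingers": 20},{"tx": 3,"ty": -36,"tz": 0,"ax": 0,"ay": 0,"az": 0,"fingers": 20},{"tx": 3,"ty": -36,"tz": 0,"ax": 0,"ay": 0,"az": 0,"fingers": 20}]'

```text
time: 26.68
tcp_pos: [0.478, 0.0581, 0.189]
eef_rot: [0.504, 0.499, 0.503, -0.494]
wrist_force: [1.6, 0.6, -2.4]
gripper_width: 0.0286
```

Emit:
servo_tool --steps '[{"tx": 3,"ty": -36,"tz": 0,"ax": 0,"ay": 0,"az": 0,"fingers": 20},{"tx": 3,"ty": -36,"tz": 0,"ax": 0,"ay": 0,"az": 0,"fingers": 20},{"tx": 3,"ty": -36,"tz": 0,"ax": 0,"ay": 0,"az": 0,"fingers": 20},{"tx": 3,"ty": -36,"tz": 0,"ax": 0,"ay": 0,"az": 0,"fingers": 20},{"tx": 3,"ty": -34,"tz": 0,"ax": 0,"ay": 0,"az": 0,"fingers": 20},{"tx": 0,"ty": -15,"tz": 0,"ax": 0,"ay": 0,"az": 0,"fingers": 20},{"tx": 0,"ty": 0,"tz": 0,"ax": 0,"ay": 0,"az": 0,"fingers": 20},{"tx": 0,"ty": 0,"tz": 0,"ax": 0,"ay": 0,"az": 0,"fingers": 20}]'

```text
time: 27.35
tcp_pos: [0.4916, -0.1515, 0.1892]
eef_rot: [0.503, 0.501, 0.501, -0.495]
wrist_force: [-0.4, 0.5, -1.9]
gripper_width: 0.0284
```

```bash
python3 - <<'E'
from h import *
s,R=st()
E
```

```text
t 27.35 tcp [ 0.4916 -0.1515  0.1892] x [ 0.008  0.003 -1.   ] y [1.    0.008 0.008] F [-0.4  0.5 -1.9] w 0.028375466147017397
```

Emit:
servo_tool --steps '[{"tx": 2,"ty": 3,"tz": 0,"ax": 0,"ay": 0.4,"az": 0.5,"fingers": 20},{"tx": 0,"ty": 0,"tz": -12,"ax": 0,"ay": 0,"az": 0,"fingers": 20},{"tx": 0,"ty": 0,"tz": -6,"ax": 0,"ay": 0,"az": 0,"fingers": 20},{"tx": 0,"ty": 0,"tz": 0,"ax": 0,"ay": 0,"az": 0,"fingers": 20},{"tx": 0,"ty": 0,"tz": 0,"ax": 0,"ay": 0,"az": 0,"fingers": 20}]'

```text
time: 27.77
tcp_pos: [0.4939, -0.1436, 0.1708]
eef_rot: [0.504, 0.495, 0.507, -0.494]
wrist_force: [-1.0, -0.2, -2.3]
gripper_width: 0.0287
```

```bash
python3 - <<'E'
from h import *
s,R=st()
E
```

```text
t 27.77 tcp [ 0.4939 -0.1436  0.1708] x [-0.001  0.004 -1.   ] y [ 1.     0.023 -0.001] F [-1.  -0.2 -2.3] w 0.028706562563413834
```

Emit:
servo_tool --steps '[{"tx": 0,"ty": -4,"tz": -12,"ax": 0,"ay": 0,"az": 0,"fingers": 20},{"tx": 0,"ty": -2,"tz": -14,"ax": 0,"ay": 0,"az": 0,"fingers": 20},{"tx": 0,"ty": -1,"tz": -14,"ax": 0,"ay": 0,"az": 0,"fingers": 20},{"tx": 0,"ty": -1,"tz": -14,"ax": 0,"ay": 0,"az": 0,"fingers": 20},{"tx": 0,"ty": 0,"tz": -7,"ax": 0,"ay": 0,"az": 0,"fingers": 20},{"tx": 0,"ty": 0,"tz": 0,"ax": 0,"ay": 0,"az": 0,"fingers": 20}]'

```text
time: 28.27
tcp_pos: [0.4957, -0.1484, 0.1106]
eef_rot: [0.507, 0.494, 0.507, -0.492]
wrist_force: [-0.6, 0.4, -2.4]
gripper_width: 0.0282
```

```bash
python3 - <<'E'
from h import *
s,R=st()
E
```

```text
t 28.27 tcp [ 0.4957 -0.1484  0.1106] x [ 0.002  0.003 -1.   ] y [1.    0.029 0.002] F [-0.6  0.4 -2.4] w 0.0281887695781951
```

Emit:
servo_tool --steps '[{"tx": -2,"ty": 1,"tz": -7,"ax": 0,"ay": 0,"az": 0,"fingers": 20},{"tx": 0,"ty": 0,"tz": -6,"ax": 0,"ay": 0,"az": 0,"fingers": 20},{"tx": 0,"ty": 0,"tz": -4,"ax": 0,"ay": 0,"az": 0,"fingers": 20},{"tx": 0,"ty": 0,"tz": -1,"ax": 0,"ay": 0,"az": 0,"fingers": 20}]'

```text
time: 28.6
tcp_pos: [0.4944, -0.1468, 0.093]
eef_rot: [0.508, 0.494, 0.507, -0.491]
wrist_force: [-0.2, -0.3, -2.2]
gripper_width: 0.0286
```

```bash
python3 - <<'E'
from h import *
s,R=st()
E
```

```text
t 28.6 tcp [ 0.4944 -0.1468  0.093 ] x [ 0.005  0.002 -1.   ] y [1.    0.03  0.005] F [-0.2 -0.3 -2.2] w 0.0286369270898118
```

Emit:
servo_tool --steps '[{"tx": 0,"ty": 0,"tz": -1.5,"ax": 0,"ay": 0,"az": 0,"fingers": 20},{"tx": 0,"ty": 0,"tz": 0,"ax": 0,"ay": 0,"az": 0,"fingers": 35},{"tx": 0,"ty": 0,"tz": 0,"ax": 0,"ay": 0,"az": 0,"fingers": 50},{"tx": 0,"ty": 0,"tz": 0,"ax": 0,"ay": 0,"az": 0,"fingers": 58},{"tx": 0,"ty": 0,"tz": 0,"ax": 0,"ay": 0,"az": 0,"fingers": 58},{"tx": 0,"ty": 0,"tz": 25,"ax": 0,"ay": 0,"az": 0,"fingers": 58},{"tx": 0,"ty": 0,"tz": 35,"ax": 0,"ay": 0,"az": 0,"fingers": 50},{"tx": 0,"ty": 20,"tz": 35,"ax": 0,"ay": 0,"az": 0,"fingers": 20},{"tx": 0,"ty": 36,"tz": 20,"ax": 0,"ay": 0,"az": 0,"fingers": 0},{"tx": 0,"ty": 36,"tz": 0,"ax": 0,"ay": 0,"az": 0,"fingers": 0}]'

```text
time: 29.43
tcp_pos: [0.4949, -0.0573, 0.2117]
eef_rot: [0.507, 0.496, 0.504, -0.492]
wrist_force: [0.9, 0.1, 0.0]
gripper_width: 0.0069
```

Emit:
servo_tool --steps '[{"tx": 0,"ty": 36,"tz": 20,"ax": 0,"ay": 0,"az": 0,"fingers": 0},{"tx": 0,"ty": 36,"tz": 20,"ax": 0,"ay": 0,"az": 0,"fingers": 0},{"tx": 0,"ty": 36,"tz": 0,"ax": 0,"ay": 0,"az": 0,"fingers": 0},{"tx": 0,"ty": 20,"tz": 0,"ax": 0,"ay": 0,"az": 0,"fingers": 0},{"tx": 0,"ty": 0,"tz": 0,"ax": 0,"ay": 0,"az": 0,"fingers": 0}]'

```text
time: 29.85
tcp_pos: [0.4938, 0.0793, 0.2564]
eef_rot: [0.509, 0.498, 0.503, -0.49]
wrist_force: [0.2, 0.0, -0.3]
gripper_width: -0.0
```

```bash
python3 - <<'E'
from h import *
s,R=st();snap('side','t');snap('top','u')
im=np.hstack([cv2.resize(cv2.imread('pics/t_full.png')[100:220,270:430],(400,300),interpolation=cv2.INTER_CUBIC),cv2.resize(cv2.imread('pics/u_full.png')[100:280,250:490],(400,300),interpolation=cv2.INTER_CUBIC)]);cv2.imwrite('pics/t2.png',im)
E
```

```text
t 29.85 tcp [0.4938 0.0793 0.2564] x [ 0.013  0.003 -1.   ] y [1.    0.024 0.013] F [ 0.2  0.  -0.3] w -1.0166670399630992e-06
```

View pics/t2.png

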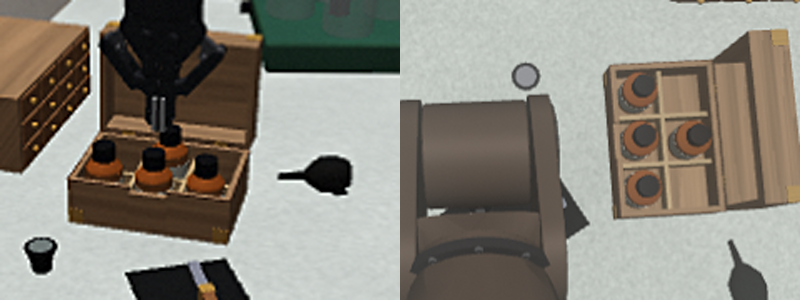

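Emit:
servo_tool --steps '[{"tx": 10,"ty": 0,"tz": 30,"ax": 0,"ay": 0.5,"az": 0,"fingers": 0},{"tx": 10,"ty": -20,"tz": 15,"ax": 0,"ay": 0,"az": 0,"fingers": 0},{"tx": 10,"ty": -36,"tz": 0,"ax": 0,"ay": 0,"az": 0,"fingers": 0},{"tx": 10,"ty": -36,"tz": 0,"ax": 0,"ay": 0,"az": 0,"fingers": 0},{"tx": 10,"ty": -36,"tz": 0,"ax": 0,"ay": 0,"az": 0,"fingers": 0},{"tx": 10,"ty": -36,"tz": 0,"ax": 0,"ay": 0,"az": 0,"fingers": 0},{"tx": 10,"ty": -36,"tz": 0,"ax": 0,"ay": 0,"az": 0,"fingers": 0},{"tx": 0,"ty": -10,"tz": 0,"ax": 0,"ay": 0,"az": 0,"fingers": 0}]'

```text
time: 30.62
tcp_pos: [0.5628, -0.15, 0.3013]
eef_rot: [0.505, 0.495, 0.506, -0.495]
wrist_force: [-0.1, 0.6, -0.4]
gripper_width: 0.0002
```

```bash
python3 - <<'E'
from h import *
s,R=st();print(s['q'])
E
```

```text
t 30.62 tcp [ 0.5628 -0.15    0.3013] x [-0.001  0.001 -1.   ] y [ 1.     0.021 -0.001] F [-0.1  0.6 -0.4] w 0.00021443370366669076
[-3.74087304e-01  3.73855319e-01  1.58251185e+00  6.61592051e-04
  1.18626325e+00 -3.95527580e-01]
```

Emit:
servo_tool --steps '[{"tx": 0,"ty": -36,"tz": 0,"ax": 0,"ay": 0,"az": 0,"fingers": 0},{"tx": 0,"ty": -36,"tz": 0,"ax": 0,"ay": 0,"az": 0,"fingers": 0},{"tx": 0,"ty": -36,"tz": 0,"ax": 0,"ay": 0,"az": 0,"fingers": 0},{"tx": 0,"ty": -36,"tz": 0,"ax": 0,"ay": 0,"az": 0,"fingers": 0},{"tx": 0,"ty": -36,"tz": 0,"ax": 0,"ay": 0,"az": 0,"fingers": 0},{"tx": 0,"ty": -36,"tz": 0,"ax": 0,"ay": 0,"az": 0,"fingers": 0},{"tx": 0,"ty": -25,"tz": 0,"ax": 0,"ay": 0,"az": 0,"fingers": 0},{"tx": 0,"ty": 0,"tz": 0,"ax": 0,"ay": 0,"az": 0,"fingers": 0}]'

```text
time: 31.28
tcp_pos: [0.5531, -0.4142, 0.2967]
eef_rot: [0.499, 0.497, 0.505, -0.499]
wrist_force: [0.3, -0.4, -0.3]
gripper_width: 0.0002
```

```bash
python3 - <<'E'
from h import *
s,R=st()
E
```

```text
t 31.28 tcp [ 0.5531 -0.4142  0.2967] x [-0.007  0.004 -1.   ] y [ 1.     0.008 -0.007] F [ 0.3 -0.4 -0.3] w 0.0001744225080069196
```

Emit:
servo_tool --steps '[{"tx": 5,"ty": 0,"tz": -35,"ax": 0,"ay": -0.3,"az": 0,"fingers": 0},{"tx": 2,"ty": 0,"tz": -35,"ax": 0,"ay": 0,"az": 0,"fingers": 0},{"tx": 0,"ty": 0,"tz": -25,"ax": 0,"ay": 0,"az": 0,"fingers": 0},{"tx": 0,"ty": 20,"tz": -8,"ax": 0,"ay": 0,"az": 0,"fingers": 0},{"tx": 0,"ty": 20,"tz": 0,"ax": 0,"ay": 0,"az": 0,"fingers": 0},{"tx": 0,"ty": 15,"tz": 0,"ax": 0,"ay": 0,"az": 0,"fingers": 0},{"tx": 0,"ty": 0,"tz": 0,"ax": 0,"ay": 0,"az": 0,"fingers": 0}]'

```text
time: 31.87
tcp_pos: [0.5511, -0.365, 0.1849]
eef_rot: [0.495, 0.502, 0.502, -0.502]
wrist_force: [0.1, 0.1, -0.6]
gripper_width: 0.0001
```

```bash
python3 - <<'E'
from h import *
s,R=st()
E
```

```text
t 31.87 tcp [ 0.5511 -0.365   0.1849] x [-0.007  0.008 -1.   ] y [ 1.    -0.007 -0.007] F [ 0.1  0.1 -0.6] w 0.00013613194454882273
```

Emit:
servo_tool --steps '[{"tx": 3,"ty": 10,"tz": 3,"ax": 0,"ay": 0,"az": 0.5,"fingers": 0},{"tx": 0,"ty": 10,"tz": 3,"ax": 0,"ay": 0,"az": 0,"fingers": 0},{"tx": 0,"ty": 10,"tz": 2,"ax": 0,"ay": 0,"az": 0,"fingers": 0},{"tx": 0,"ty": 10,"tz": 2,"ax": 0,"ay": 0,"az": 0,"fingers": 0},{"tx": 0,"ty": 10,"tz": 2,"ax": 0,"ay": 0,"az": 0,"fingers": 0}]'

```text
time: 32.28
tcp_pos: [0.5529, -0.3147, 0.198]
eef_rot: [0.496, 0.5, 0.503, -0.5]
wrist_force: [-1.1, -4.5, 1.9]
gripper_width: 0.0003
```

```bash
python3 - <<'E'
from h import *
s,R=st()
E
```

```text
t 32.28 tcp [ 0.5529 -0.3147  0.198 ] x [-0.007  0.007 -1.   ] y [ 1.    -0.001 -0.007] F [-1.1 -4.5  1.9] w 0.0002594377257904374
```

Emit:
servo_tool --steps '[{"tx": 0,"ty": 10,"tz": 3,"ax": 0,"ay": 0,"az": 0,"fingers": 0},{"tx": 0,"ty": 10,"tz": 2,"ax": 0,"ay": 0,"az": 0,"fingers": 0},{"tx": 0,"ty": 10,"tz": 2,"ax": 0,"ay": 0,"az": 0,"fingers": 0},{"tx": 0,"ty": 10,"tz": 1,"ax": 0,"ay": 0,"az": 0,"fingers": 0},{"tx": 0,"ty": 10,"tz": 0,"ax": 0,"ay": 0,"az": 0,"fingers": 0},{"tx": 0,"ty": 10,"tz": 0,"ax": 0,"ay": 0,"az": 0,"fingers": 0},{"tx": 0,"ty": 10,"tz": -1,"ax": 0,"ay": 0,"az": 0,"fingers": 0}]'

```text
time: 32.87
tcp_pos: [0.5528, -0.2377, 0.2076]
eef_rot: [0.498, 0.5, 0.502, -0.5]
wrist_force: [-0.6, -1.9, -0.5]
gripper_width: -0.0002
```

```bash
python3 - <<'E'
from h import *
s,R=st()
E
```

```text
t 32.87 tcp [ 0.5528 -0.2377  0.2076] x [-0.005  0.004 -1.   ] y [ 1.    -0.    -0.005] F [-0.6 -1.9 -0.5] w -0.00018994855874455884
```

Emit:
servo_tool --steps '[{"tx": 0,"ty": 9,"tz": -4,"ax": 0,"ay": 0,"az": 0,"fingers": 0},{"tx": 0,"ty": 9,"tz": -5,"ax": 0,"ay": 0,"az": 0,"fingers": 0},{"tx": 0,"ty": 9,"tz": -6,"ax": 0,"ay": 0,"az": 0,"fingers": 0},{"tx": 0,"ty": 8,"tz": -7,"ax": 0,"ay": 0,"az": 0,"fingers": 0},{"tx": 0,"ty": 8,"tz": -8,"ax": 0,"ay": 0,"az": 0,"fingers": 0},{"tx": 0,"ty": 7,"tz": -8,"ax": 0,"ay": 0,"az": 0,"fingers": 0},{"tx": 0,"ty": 0,"tz": 0,"ax": 0,"ay": 0,"az": 0,"fingers": 0}]'

```text
time: 33.45
tcp_pos: [0.5525, -0.1791, 0.1653]
eef_rot: [0.498, 0.5, 0.503, -0.5]
wrist_force: [0.7, -0.2, 0.9]
gripper_width: 0.0
```

```bash
python3 - <<'E'
from h import *
s,R=st()
E
```

```text
t 33.45 tcp [ 0.5525 -0.1791  0.1653] x [-0.005  0.006 -1.   ] y [ 1.     0.001 -0.005] F [ 0.7 -0.2  0.9] w 4.8375877393719436e-05
```

Emit:
servo_tool --steps '[{"tx": 0,"ty": 8,"tz": -8,"ax": 0,"ay": 0,"az": 0,"fingers": 0},{"tx": 0,"ty": 7,"tz": -8,"ax": 0,"ay": 0,"az": 0,"fingers": 0},{"tx": 0,"ty": 5,"tz": -8,"ax": 0,"ay": 0,"az": 0,"fingers": 0},{"tx": 0,"ty": 5,"tz": -7,"ax": 0,"ay": 0,"az": 0,"fingers": 0},{"tx": 0,"ty": 3,"tz": -6,"ax": 0,"ay": 0,"az": 0,"fingers": 0},{"tx": 0,"ty": 0,"tz": 0,"ax": 0,"ay": 0,"az": 0,"fingers": 0}]'

```text
time: 33.95
tcp_pos: [0.5523, -0.1482, 0.1232]
eef_rot: [0.497, 0.5, 0.503, -0.5]
wrist_force: [-0.0, -0.0, -0.5]
gripper_width: 0.0004
```

```bash
python3 - <<'E'
from h import *
s,R=st()
E
```

```text
t 33.95 tcp [ 0.5523 -0.1482  0.1232] x [-0.006  0.006 -1.   ] y [ 1.     0.001 -0.006] F [-0.  -0.  -0.5] w 0.00038383405167241103
```

Emit:
servo_tool --steps '[{"tx": 0,"ty": 0,"tz": -2,"ax": 0,"ay": 0,"az": 0,"fingers": 0},{"tx": 0,"ty": 0,"tz": -2,"ax": 0,"ay": 0,"az": 0,"fingers": 0}]'

```text
time: 34.12
tcp_pos: [0.5526, -0.1482, 0.1228]
eef_rot: [0.498, 0.5, 0.503, -0.5]
wrist_force: [-12.5, 3.2, 34.7]
gripper_width: 0.0001
```

```bash
python3 - <<'E'
from h import *
s,R=st()
E
```

```text
t 34.12 tcp [ 0.5526 -0.1482  0.1228] x [-0.005  0.005 -1.   ] y [ 1.     0.001 -0.005] F [-12.5   3.2  34.7] w 8.974749377578414e-05
```

Closed firmly (34.7 N against the stop at 115 mm). Retreat upwards and look.

Emit:
servo_tool --steps '[{"tx": 0,"ty": 0,"tz": 20,"ax": 0,"ay": 0,"az": 0,"fingers": 0},{"tx": 0,"ty": 0,"tz": 35,"ax": 0,"ay": 0,"az": 0,"fingers": 0},{"tx": 0,"ty": 0,"tz": 35,"ax": 0,"ay": 0,"az": 0,"fingers": 0},{"tx": -10,"ty": -36,"tz": 10,"ax": 0,"ay": 0,"az": 0,"fingers": 0},{"tx": -10,"ty": -36,"tz": 0,"ax": 0,"ay": 0,"az": 0,"fingers": 0},{"tx": 0,"ty": -36,"tz": 0,"ax": 0,"ay": 0,"az": 0,"fingers": 0},{"tx": 0,"ty": -36,"tz": 0,"ax": 0,"ay": 0,"az": 0,"fingers": 0},{"tx": 0,"ty": -36,"tz": 0,"ax": 0,"ay": 0,"az": 0,"fingers": 0},{"tx": 0,"ty": 0,"tz": 0,"ax": 0,"ay": 0,"az": 0,"fingers": 0},{"tx": 0,"ty": 0,"tz": 0,"ax": 0,"ay": 0,"az": 0,"fingers": 0}]'

```text
time: 34.95
tcp_pos: [0.5297, -0.3369, 0.2314]
eef_rot: [0.5, 0.499, 0.501, -0.499]
wrist_force: [-0.9, 0.6, 0.3]
gripper_width: 0.0002
```

```bash
python3 - <<'E'
from h import *
s,R=st();snap('side','v');snap('top','x')
im=np.hstack([cv2.resize(cv2.imread('pics/v_full.png')[120:260,260:440],(385,300),interpolation=cv2.INTER_CUBIC),cv2.resize(cv2.imread('pics/x_full.png')[90:310,170:475],(415,300),interpolation=cv2.INTER_CUBIC)]);cv2.imwrite('pics/v2.png',im)
E
```

```text
t 34.95 tcp [ 0.5297 -0.3369  0.2314] x [-0.001  0.001 -1.   ] y [ 1.     0.003 -0.001] F [-0.9  0.6  0.3] w 0.0002445467338215346
```

View pics/v2.png

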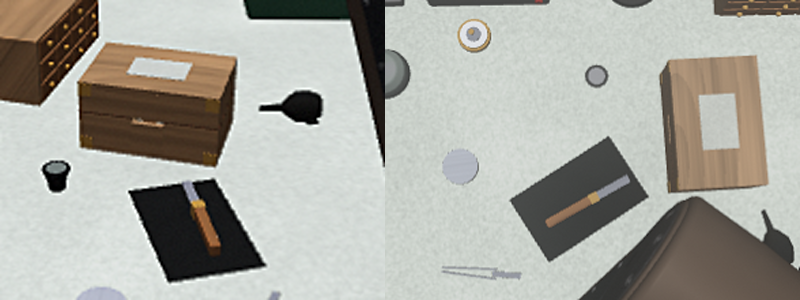

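Cover closed and flush, knife on its mat, no bottle left on the bench, and the other things still in place. Handing in.

```bash
python3 -c "
from cell import robot
print(robot.hand_in())"
```

```text
the job is handed in; nothing more can be done
None
```

I finished the job and handed it in at about 35 s of the 210 s allowed; the hand-in reports no verdict.

**What I did:**
- **Cover opened:** I inserted the case knife in the slot and raised the cover to about 0.17 rad. I then pressed the blade onto the slot floor with about 7 N while the cover stayed ajar. After that I swung the cover open with the blade to about 1.6 rad, estimated from where the tip was.
- **Knife put back:** I laid it on its mat before handling any bottles.
- **Bottles placed:** There were three bottles on the bench. I stood each in its own front-row cell, lowering until it touched the floor. The stock bottle stayed in the rear middle cell.
- **Cover closed:** I pushed it shut from behind and pressed down on it.

**Last checks:**
- The cover stopped at 115 mm under about 35 N and looks flush in both final pictures.
- Just before closing, the pictures showed all four bottles upright in separate cells. They cannot be seen now that the cover is shut.
- The knife lies on the mat, the tin, loupe, holder, tweezers and blower show no visible shift, and the arm is clear.

**Less certain:**
- **Camera readings:** The top and wrist cameras differed by 2–6 mm on bottle positions, so I used averages. One wrist reading was 8 mm off, so I looked again before grasping that bottle.
- **Contact with the case:** The first bottle touched the front wall lightly on the way down (about 2 N). The second was set down with about 21 N. Both are below the 45 N limit.

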